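Turn the pot carrier over beneath the low shelf and load a pot

TASK

The green pot carrier is lying upside down, half beneath the low slatted shelf. Turn it over so that it stands open side up, without drawing it out from beneath the shelf, letting it flop over or knocking the shelf; then gently stand the white-rimmed pot upright inside it, let go, and leave the other things where they are.

Things in the scene. Friction and masses are not known exactly. Their poses are not given: they have to be found in the camera images.
- carrier: Green plastic tray (0.18-0.29 kg), 200 long (own x, roughly world x) x 110 wide (own y) x 44 high (own z, base to open side: down at first), walls and floor 4 thick. A full-height divider across its length's middle makes two 94 x 102 bays. Origin: centre of its closed base's outer face, 44 above the bench at first, 0 when turned. Loose, about half of it in front of the shelf.
- rail (a point): Middle of the carrier's handle: a round bar, 12 diameter, 194 long (own x), at own y -89, z 22: 22 above the bench before and after turning. Its axis is 34 outside the side wall (28 gap); free between arms 10 wide at own x -92 and +92. At first on the carrier's left (+y). Held at about 10 N it can roll between the pads.
- bay (a point): Centre, on the inner floor, of the carrier's bay in front of the shelf (carrier's own x -50, y 0, z 4). The carrier, at first in the left (+y) half of the shelf's space, has room to roll over to its right like a page (edge, side wall, edge: 154 sideways in all); on its side, rail on top, it is 150 high.
- shelf: Fixed slatted wooden shelf on the bench, 500 long (own y), 160 deep (own x; -x is its front, facing the robot), underside 172 above the bench, top 198; two small boxes at the back of its ends reach 233. Legs 20 thick at own y -240 and +240, set back 18 from the front edge; open at front and back. Origin: on the bench below its centre.
- shelf_front (a point): Middle of the lower front edge of the shelf (own x = -80, 172 above the bench).
- pot_white: Terracotta pot with a white rim, 72 high, standing upright on the bench, open on top. Rim 66 outside diameter, 20 tall (from 52 to 72 above its foot), 7 thick; foot 46 diameter. 0.12 to 0.25 kg. Origin: centre of its foot, z up.
- pot_b: Plain terracotta pot of the same size; leave it alone. Origin: centre of its foot.
- pot_c: Plain terracotta pot of the same size; leave it alone. Origin: centre of its foot.
- rake: Steel hand rake with a wooden handle, 215 long (its own x, tines at +x), 26 high, 78 wide, lying on the bench to the left of the shelf; leave it alone. Origin: beneath its middle.
- mister: Green glass pump mister with a brass press top, 72 diameter, 160 high, standing to the right of the shelf; leave it alone. Origin: centre of its foot.

How it is judged (in metres and radians):
On the way:
1. the carrier lies open side up on the bench beneath the shelf (angle between carrier's own z axis and vertical below 0.08 rad and height (world z) of carrier below 0.008 m and x of carrier in the frame of shelf above -0.13 m), for 0.2 s.
At the end, for the whole second after the job is handed in: The carrier lies flat on the bench, open side up (within 0.06 rad), between the shelf's legs and still partly beneath the shelf (its centre no more than 50 mm in front of the front edge); the white-rimmed pot stands upright (within 0.12 rad) on the carrier's floor in either bay; both are at rest (angle between carrier's own z axis and vertical below 0.06 rad and height (world z) of carrier below 0.006 m and x of carrier in the frame of shelf between -0.13 and 0.06 m and y of carrier in the frame of shelf between -0.2 and 0.2 m and angle between pot_white's own z axis and vertical below 0.12 rad and z of pot_white in the frame of carrier between 0 and 0.01 m and x of pot_white in the frame of carrier between -0.1 and 0.1 m and y of pot_white in the frame of carrier between -0.055 and 0.055 m and linear speed of each of carrier, pot_white below 0.02 m/s); the robot touches nothing.
It fails at once if the carrier is drawn out from beneath the shelf (its centre more than 55 mm in front of the shelf's front edge) (x of carrier in the frame of shelf below -0.135 m).
It fails at once if the carrier flops or is flung over (turns faster than 6 rad/s) (angular speed of carrier above 6 rad/s).
It fails at once if the shelf is knocked with more than 15 N (contact force between shelf and anything else above 15 N).
It fails at once if the pot is pressed into the carrier with more than 30 N, or dropped into it (faster than 0.5 m/s with its foot less than 60 mm above the carrier's base) (contact force between pot_white and carrier above 30 N or (linear speed of pot_white above 0.5 m/s and horizontal distance between pot_white and carrier below 0.1 m and z of pot_white in the frame of carrier between -0.01 and 0.06 m)).
It fails at once if a plain pot, the rake or the mister is moved by more than 30 mm (distance of any of pot_b, pot_c, rake, mister from where it was at the start of the episode above 0.03 m).
It also fails if it takes over 72 s, if anything falls off the work surface, if the arm or the gripper's body presses on something with over 40 N, if the wrist force passes 120 N, or if a joint passes its speed limit or range.

ROBOT

A 6-joint arm with a two-finger parallel gripper is mounted at the origin on the work surface. World frame = base frame: x ahead of the robot, y to its left, z up, the work surface at z = 0. Lengths are in m, angles in degrees, forces in N, time in s.
With the tool pointing down it reaches from about 0.375 to 0.9 m from the base axis. Payload 3.1 kg.
Tool frame: the origin (TCP) lies midway between the tips of the shut fingers; the grasp point (between the pads) lies 19 mm behind it; z points along the fingers, y is the line along which they close (so a half turn about z gives the same grasp; the last joint's range is limited). The gripper opens to 87 mm and grips with 3 to 60 N. Pads are 19 mm wide; open, the fingers measure 117 mm over their backs; the gripper's body (75 mm by 190 mm) begins 51 mm behind the grasp point.
Start: joints at [52.913, 30.224, 82.088, -0, 67.689, -10.227], TCP at [0.282, 0.558, 0.223] pointing down, gripper open.
Joint ranges: [-176.69, 176.69], [-43.24, 126.21], [12.49, 139.97], [-82, 262], [0, 151.66], [-163.58, 163.58]. Speed limits (degrees/s): [159.86, 159.86, 180, 180, 180, 180].

INTERFACE

Orientations are given as a 3x3 rotation matrix whose columns are the frame's x, y, z axes.
In Python, from rig import bot gives the robot as it stands.
- The arm moves only by the shell command python3 steer.py FILE, which reads ROWS from the file FILE. ROWS is a JSON list of rows, 1 to 20 of them, each of 7 numbers: dx, dy, dz in units of 25 mm, then a rotation vector rx, ry, rz in units of 2 degrees, then the opening from 0.0 (shut) to 1.0 (fully open); each row is the pose to reach, as a shift and turn from the pose commanded when the command began, along the tool's axes at that moment; what a row does not reach only later rows make up. A row lasts 1/10 s, in which the tool goes at most 0.05 m and 8.59 degrees, less where a joint would pass 70% of its speed; a pose out of reach is approached as far as the arm can. The fingers move at their own pace and stop on an object; the grip force is fixed at half the most. Time passes only in rows, so rows that do not move let the fingers close. It prints the time, the measured TCP pose, the force, the opening and the grip force at its end. Input that does not fit is refused with a message, and nothing moves.
- bot.read_state(): the state, without advancing time (a new reading comes with each control period).
- bot.capture(name): name is "scene" or "top"; returns a dict with "color" (384x512x3 uint8, red, green, blue), "K" (3x3 intrinsics, pixels), "D" ([k1, k2, p1, p2, k3] as OpenCV has them; the pictures are not rectified), "view" (4x4, takes a point from world to camera coordinates). Camera axes: x right, y up, looking along -z (the intrinsics and any distortion apply to the point x, -y, -z); pixel columns grow to the right and rows downward; lengths in m; the calibration is good to about 2 mm. A picture is of the moment at which its call begins. There is no depth.
- bot.hand_in(): hands the job in; it is judged then, once.
The state is a dict: "time_s": time; "joint_positions": joint angles; "qvel": joint speeds; "tau": joint torques, N m; "position": TCP position; "tcp_rot": TCP orientation; "force": force on the tool from outside, world axes, zero at the start; "moment": the same for the moment, N m; "opening": opening from 0.0 (shut) to 1.0 (fully open); "grasp_force": force on a finger pad.
Only numpy, scipy, OpenCV 4.12 (cv2) and the standard library are available. Lean on these libraries where they do the work, as an engineer would, in place of code of your own. Each camera call takes 0.05 s, during which the arm holds its last target. There are 200 camera calls.

## Working session

There is one attempt and no reset: what is moved stays moved. The work goes in short steps, Python scripts to look and compute and a shell command to move; the robot and the scene stay as the last step left them, time stands still between calls to the robot, and variables do not carry over. Pictures are saved under pics/ and viewed, at most 16 in all, crops included, and the job is handed in when it is done.

```bash
ls; mkdir -p pics; cat > h.py <<'E'
import numpy as np, cv2
from rig import bot
def grab(n,f=None):
    c=bot.capture(n)
    np.savez(f'cam_{f or n}.npz',**{k:np.array(v) for k,v in c.items()})
    if f: cv2.imwrite(f'pics/{f}.png',cv2.cvtColor(c['color'],cv2.COLOR_RGB2BGR))
    return c
def load(f): return dict(np.load(f'cam_{f}.npz'))
def ray(c,uv):
    p=cv2.undistortPoints(np.array([[uv]],float),c['K'],c['D'])[0,0]
    d=np.array([p[0],-p[1],-1]); R=c['view'][:3,:3]; t=c['view'][:3,3]
    d=R.T@d; return -R.T@t,d/np.linalg.norm(d)
def atz(c,uv,z):
    o,d=ray(c,uv); return o+d*(z-o[2])/d[2]
def tri(cs,uvs):
    A=0;b=0;L=[]
    for c,uv in zip(cs,uvs):
        o,d=ray(c,uv);P=np.eye(3)-np.outer(d,d);A=A+P;b=b+P@o;L.append((o,P))
    x=np.linalg.solve(A,b); return x,[np.linalg.norm(P@(x-o)) for o,P in L]
def proj(c,X):
    X=np.atleast_2d(X);q=X@c['view'][:3,:3].T+c['view'][:3,3];q=q*[1,-1,-1]
    return cv2.projectPoints(q,np.zeros(3),np.zeros(3),c['K'],c['D'])[0][:,0]
E
python3 - <<'E'
from h import *
for n in('scene','top'):
    c=grab(n,n+'0'); 
    im=cv2.imread(f'pics/{n}0.png'); cv2.imwrite(f'pics/{n}0x.png',cv2.resize(im,(800,600),interpolation=cv2.INTER_CUBIC))
    v=c['view'];print(n,-v[:3,:3].T@v[:3,3],v[:3,:3].round(2).tolist(),c['K'][0,0],c['D'])
E
```

```text
pics
rig.py
steer.py
scene [ 0.16113754 -0.7756164   1.01872198] [[0.91, -0.42, 0.0], [0.3, 0.66, 0.69], [-0.29, -0.63, 0.72]] 450.9612342226635 [-0.04345201  0.          0.          0.          0.        ]
top [0.31184155 0.01746186 1.1200684 ] [[-0.02, -1.0, -0.0], [0.98, -0.02, 0.22], [-0.22, 0.0, 0.98]] 362.6626103710758 [-0.03507662  0.          0.          0.          0.        ]
```

```bash
python3 -c "
from rig import bot
s=bot.read_state();print(s)"
```

```text
{'time_s': 0.1, 'joint_positions': array([ 5.29121777e+01,  3.02737279e+01,  8.21479907e+01, -1.29595951e-03,
        6.76888444e+01, -1.02298197e+01]), 'qvel': array([-0.05566943, -0.05740104, -0.20193012, -0.05804861,  0.04921811,
        0.00684259]), 'tau': array([-8.02753311e-04, -4.40992928e+01, -1.77148747e+01,  6.33848459e-02,
        5.34937601e-02, -5.37253459e-05]), 'position': array([0.28197067, 0.55705407, 0.22167439]), 'tcp_rot': array([[-8.92132625e-01,  4.51772136e-01, -1.14698225e-03],
       [ 4.51773477e-01,  8.92131334e-01, -1.55195254e-03],
       [ 3.22129887e-04, -1.90272366e-03, -9.99998138e-01]]), 'force': array([-0.65229042, -0.21667762,  1.35764979]), 'moment': array([-0.04388462, -0.02895344,  0.00053395]), 'grasp_force': 0.0, 'opening': 1.000277774581773}
```
View pics/scene0x.png

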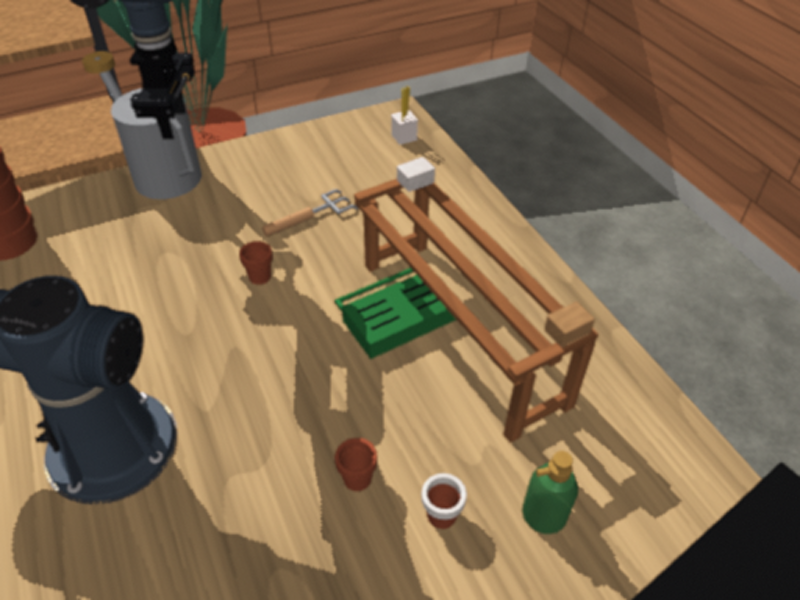

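View pics/top0x.png

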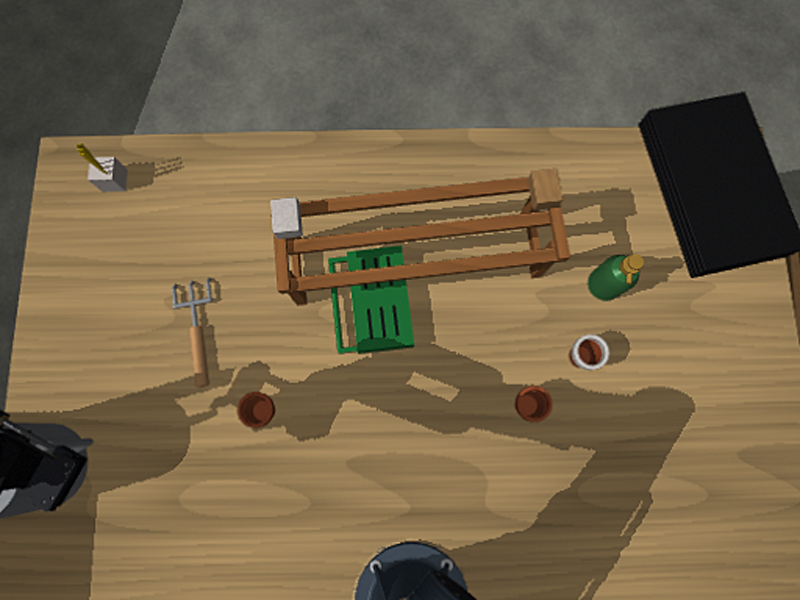

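The scene picture shows the carrier at about (395,310) with its rail to the left, and the white pot at (443,497). The top picture shows the carrier at (370,300), the rail at x≈338 and the white pot at (591,352). I'll enlarge both to get precise points.

```bash
python3 - <<'E'
from h import *
def crop(n,x0,y0,w,h,s,out):
    im=cv2.imread(f'pics/{n}.png')[y0:y0+h,x0:x0+w]; cv2.imwrite(f'pics/{out}.png',cv2.resize(im,None,fx=s,fy=s,interpolation=cv2.INTER_CUBIC))
crop('top0',170,110,200,150,4,'topc')
crop('scene0',205,105,190,142,4,'scenec')
# colour-based pot rim centre (white)
for n in('top0','scene0'):
    c=load(n);hsv=cv2.cvtColor(c['color'],cv2.COLOR_RGB2HSV);m=((hsv[...,1]<45)&(hsv[...,2]>120)).astype(np.uint8)
    k,l,s,ce=cv2.connectedComponentsWithStats(m)
    for i in range(1,k):
        if 60<s[i,4]<1500: print(n,s[i],ce[i])
E
```

```text
top0 [ 56 101  17  14 155] [ 64.44516129 108.37419355]
top0 [173 126  18  23 351] [181.71509972 137.34757835]
top0 [110 185  24  24  85] [121.45882353 194.58823529]
top0 [366 214  24  23 200] [377.84 224.79]
top0 [  0 313  10  14  79] [  3.53164557 318.24050633]
scene0 [ 71  57  29  23 288] [81.58680556 70.73611111]
scene0 [251  71  16  21 262] [258.35877863  81.34732824]
scene0 [254 101  24  21 356] [265.66853933 110.65730337]
scene0 [201 122  25  14  93] [212.5483871 129.4516129]
scene0 [461 197  32  33 428] [479.60280374 211.44158879]
scene0 [477 234  12  17 105] [482.         242.21904762]
scene0 [439 248  54  46 424] [468.76415094 275.32075472]
scene0 [489 263  14  11  74] [496.83783784 267.25675676]
scene0 [270 303  29  29 375] [283.44       316.99466667]
```

View pics/topc.png

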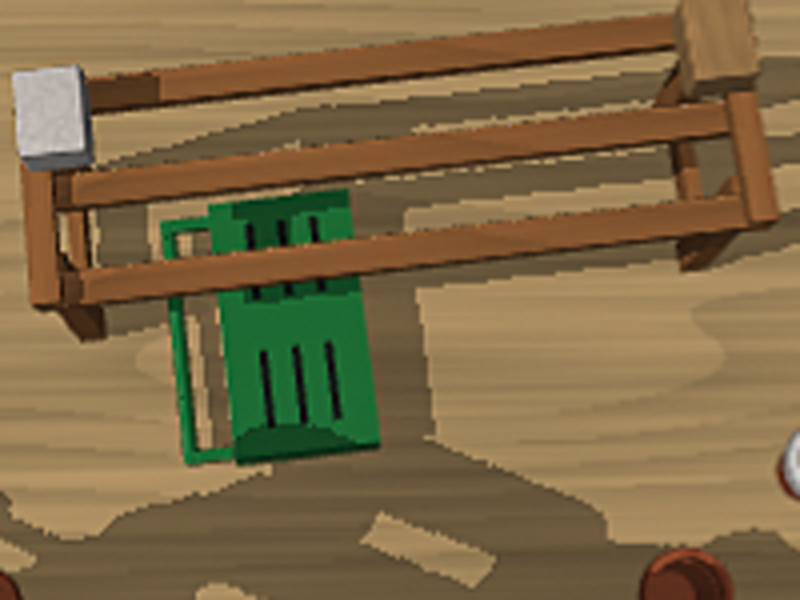

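View pics/scenec.png

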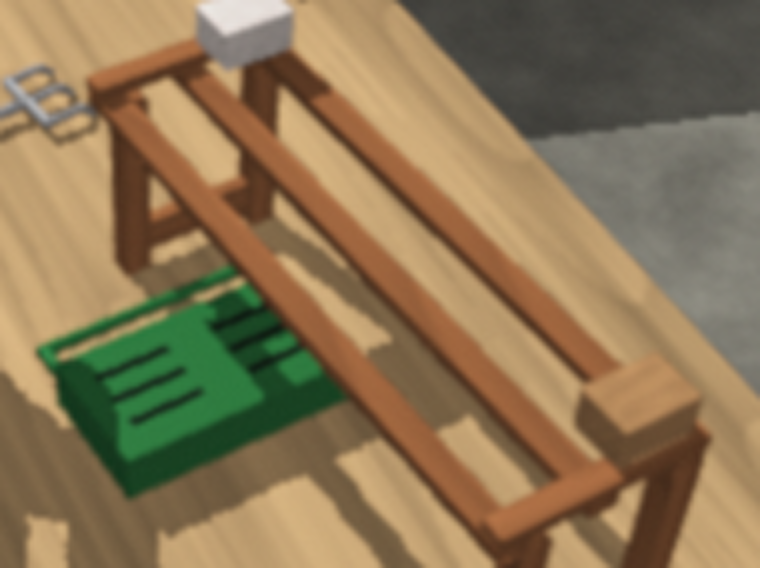

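The enlarged top crop shows the carrier base corners at about (378,440), (236,455), (212,205) and (350,190), the rail from (188,462) to (165,222), and the shelf front corners at (33,306) and (777,222). In the scene crop, the front-right top corner is at (122,457), the front-left at (60,365), the rail end at (42,350), and the shelf front corners at (92,82) and (488,522).

```bash
python3 - <<'E'
from h import *
from scipy.optimize import least_squares
T,S=load('top0'),load('scene0')
t=lambda u,v:(170+u/4-.375,110+v/4-.375); s=lambda u,v:(205+u/4-.375,105+v/4-.375)
pts={'FR':(t(378,440),s(122,457)),'FL':(t(236,455),s(60,367)),'railF':(t(186,462),s(42,350)),'shFL':(t(33,306),s(92,82)),'shFR':(t(777,222),s(488,520)),'pot':((377.7,225.2),(284,317))}
for k,(a,b) in pts.items():
    x,r=tri([T,S],[a,b]);print(k,x.round(4),np.round(r,4))
print('back corners z.044',atz(T,t(350,190),.044),atz(T,t(212,205),.044),'rail back',atz(T,t(165,220),.022))
# silhouette fit of carrier+rail outline against green mask, both views
def mask(c):
    h=cv2.cvtColor(c['color'],cv2.COLOR_RGB2HSV);return ((h[...,0]>45)&(h[...,0]<80)&(h[...,1]>120)).astype(np.uint8)
def boxpts(a,b): return np.array([[x,y,z] for x in(a[0],b[0]) for y in(a[1],b[1]) for z in(a[2],b[2])])
parts=[boxpts((-.1,-.055,0),(.1,.055,.044)),boxpts((-.097,-.095,.016),(.097,-.083,.028)),boxpts((-.097,-.095,.017),(-.087,-.05,.027)),boxpts((.087,-.095,.017),(.097,-.05,.027))]
def rend(c,p,k=4):
    x,y,w,z=p; cw,sw=np.cos(w),np.sin(w)
    R=np.array([[cw,-sw,0],[sw,cw,0],[0,0,1]])@np.diag([1,-1,-1])
    m=np.zeros((384*k,512*k),np.uint8)
    for P in parts:
        q=proj(c,P@R.T+[x,y,z]);q=(q+.5)*k
        cv2.fillConvexPoly(m,cv2.convexHull(q.astype(np.int32)),255)
    return cv2.resize(m,(512,384),interpolation=cv2.INTER_AREA)/255.
rois={}
val=[]
for c,(x0,y0,x1,y1) in((T,(200,150,275,235)),(S,(205,150,320,235))):
    h=cv2.cvtColor(c['color'],cv2.COLOR_RGB2HSV)
    g=mask(c); wood=((h[...,0]<13)&(h[...,1]>120)).astype(np.uint8)  # shelf wood: ignore
    ig=cv2.dilate(wood,np.ones((5,5)))
    v=np.zeros_like(g);v[y0:y1,x0:x1]=1; v[ig>0]=0; val.append((c,g,v>0)); print(g[v>0].sum(),v.sum())
def cost(p): return sum(np.abs(rend(c,p)-g)[v].sum() for c,g,v in val)
from scipy.optimize import minimize
best=None
x0=np.array([.53,.11,.08,.044])
for w in(0,.08,.15):
    for dx in (-.03,0,.03):
        r=minimize(cost,x0+[dx,0,w-.08,0],method='Nelder-Mead',options=dict(initial_simplex=(x0+[dx,0,w-.08,0])+np.vstack([np.zeros(4),np.diag([.02,.02,.06,.01])])))
        if best is None or r.fun<best.fun:best=r
print(best.x,best.fun)
E
```

```text
FR [ 0.4694 -0.0099  0.046 ] [0.0024 0.0024]
FL [0.4629 0.0963 0.0378] [0.0005 0.0005]
railF [0.4618 0.1357 0.0187] [0.0005 0.0005]
shFL [0.5443 0.2192 0.1904] [0.001 0.001]
shFR [ 0.5858 -0.2703  0.212 ] [0.0006 0.0006]
pot [ 0.4468 -0.3441  0.062 ] [0.0002 0.0002]
back corners z.044 [0.66847747 0.00704077 0.044     ] [0.65809565 0.11433935 0.044     ] rail back [0.65341877 0.15344166 0.022     ]
1928 5645
2080 6833
[0.56670254 0.05380291 0.11090753 0.0410078 ] 695.7411764705881
```

```bash
cat >> h.py <<'E'
from scipy.spatial.transform import Rotation as Ro
PSI=.092; cx=np.array([np.cos(PSI),np.sin(PSI),0]); cy=np.array([-np.sin(PSI),np.cos(PSI),0]); ez=np.array([0,0,1.])
def Rt(th,p=20,s=1):
    p=np.radians(p); z=np.sin(p)*cx-np.cos(p)*ez; y=s*cy; R=np.column_stack([np.cross(y,z),y,z])
    return Ro.from_rotvec(np.radians(th)*cx).as_matrix()@R
def rows(targets,base=None):
    """targets: (grasp point, R); prints shift/turn from current pose in tool axes"""
    s=bot.read_state(); R0=s['tcp_rot'];p0=s['position']
    if base: p0,R0=base
    for g,R in targets:
        d=R0.T@(np.array(g)+.019*R[:,2]-p0); w=Ro.from_matrix(R0.T@R).as_rotvec(degrees=True)
        print(' '.join('%.4f'%v for v in d),' '.join('%.2f'%v for v in w))
def st():
    s=bot.read_state();R=s['tcp_rot'];print('t',s['time_s'],'q',np.round(s['joint_positions'],1),'g',np.round(s['position']-.019*R[:,2],4),'z',R[:,2].round(3),'y',R[:,1].round(3),'F',s['force'].round(1),'op',round(s['opening'],3),'gf',round(s['grasp_force'],1))
E
python3 -c "
from h import *
for s in(1,-1): rows([((.49,-.02,.25),Rt(t,20,s)) for t in(0,80,-80)])"
```

```text
-0.4518 -0.4174 -0.0098 -5.71 -19.52 -31.78
-0.4424 -0.4025 -0.0246 -80.70 5.89 -12.70
-0.4611 -0.4323 -0.0246 73.02 -38.81 -40.37
-0.4518 -0.4174 -0.0098 -25.80 7.54 145.94
-0.4424 -0.4025 -0.0246 7.97 109.28 127.79
-0.4611 -0.4323 -0.0246 -45.79 -86.16 104.82
```

Careful with the scale: shifts go in units of 25 mm and turns go in units of 2 degrees. That gives: -0.45 m is -18, -0.417 m is -16.68, -31.8 degrees is -15.9.

```bash
echo '[[-18, -16.68, -0.4, -2.85, -9.75, -15.9, 1], [-18, -16.68, -0.4, -2.85, -9.75, -15.9, 1], [-18, -16.68, -0.4, -2.85, -9.75, -15.9, 1], [-18, -16.68, -0.4, -2.85, -9.75, -15.9, 1], [-18, -16.68, -0.4, -2.85, -9.75, -15.9, 1], [-18, -16.68, -0.4, -2.85, -9.75, -15.9, 1], [-18, -16.68, -0.4, -2.85, -9.75, -15.9, 1], [-18, -16.68, -0.4, -2.85, -9.75, -15.9, 1], [-18, -16.68, -0.4, -2.85, -9.75, -15.9, 1], [-18, -16.68, -0.4, -2.85, -9.75, -15.9, 1], [-18, -16.68, -0.4, -2.85, -9.75, -15.9, 1], [-18, -16.68, -0.4, -2.85, -9.75, -15.9, 1], [-18, -16.68, -0.4, -2.85, -9.75, -15.9, 1], [-18, -16.68, -0.4, -2.85, -9.75, -15.9, 1], [-18, -16.68, -0.4, -2.85, -9.75, -15.9, 1]]' > rows.txt && python3 steer.py rows.txt
python3 -c "
from h import *
st();rows([((.49,-.02,.25),Rt(t)) for t in(0,80,-80)])"
```

```text
time_s: 1.6
position: [0.4943, -0.0173, 0.2319]
tcp_rot: [[-0.936, -0.092, 0.339], [-0.085, 0.996, 0.034], [-0.341, 0.003, -0.94]]
force: [0.5, 0.1, 0.7]
opening: 1.0
grasp_force: 0.0
t 1.6 q [ -20.5   13.1  114.2   15.    35.7 -126.6] g [ 0.4879 -0.0179  0.2498] z [ 0.339  0.034 -0.94 ] y [-0.092  0.996  0.003] F [0.5 0.1 0.7] op 1.0 gf 0.0
-0.0019 -0.0023 0.0004 0.14 -0.06 -0.07
-0.0069 0.0153 -0.0134 -75.05 -0.04 27.25
-0.0070 -0.0198 -0.0135 75.33 -0.07 -27.38
```

```bash
echo '[[-0.28, 0.6, -0.52, -37.5, 0, 13.65, 1], [-0.28, 0.6, -0.52, -37.5, 0, 13.65, 1], [-0.28, 0.6, -0.52, -37.5, 0, 13.65, 1], [-0.28, 0.6, -0.52, -37.5, 0, 13.65, 1], [-0.28, 0.6, -0.52, -37.5, 0, 13.65, 1], [-0.28, 0.6, -0.52, -37.5, 0, 13.65, 1], [-0.28, 0.6, -0.52, -37.5, 0, 13.65, 1], [-0.28, 0.6, -0.52, -37.5, 0, 13.65, 1], [-0.28, 0.6, -0.52, -37.5, 0, 13.65, 1], [-0.28, 0.6, -0.52, -37.5, 0, 13.65, 1], [-0.28, 0.6, -0.52, -37.5, 0, 13.65, 1], [-0.28, 0.6, -0.52, -37.5, 0, 13.65, 1]]' > rows.txt && python3 steer.py rows.txt
python3 -c "
from h import *
st();rows([((.49,-.02,.25),Rt(t)) for t in(0,80,-80)])"
```

```text
time_s: 2.8
position: [0.4958, -0.0012, 0.2478]
tcp_rot: [[-0.967, -0.018, 0.253], [0.246, 0.176, 0.953], [-0.061, 0.984, -0.166]]
force: [0.1, 0.9, 0.6]
opening: 1.001
grasp_force: 0.0
t 2.8 q [ -47.5   44.1  107.1   56.7   96.4 -159.4] g [ 0.491  -0.0193  0.2509] z [ 0.253  0.953 -0.166] y [-0.018  0.176  0.984] F [0.1 0.9 0.6] op 1.001 gf 0.0
-0.0041 -0.0186 -0.0146 75.04 -0.06 -27.15
0.0008 -0.0010 -0.0008 -0.16 -0.13 0.14
-0.0109 -0.0072 -0.0333 150.23 0.08 -54.46
```

```bash
echo '[[-0.44, -0.28, -1.32, 75, 0, -27.25, 1], [-0.44, -0.28, -1.32, 75, 0, -27.25, 1], [-0.44, -0.28, -1.32, 75, 0, -27.25, 1], [-0.44, -0.28, -1.32, 75, 0, -27.25, 1], [-0.44, -0.28, -1.32, 75, 0, -27.25, 1], [-0.44, -0.28, -1.32, 75, 0, -27.25, 1], [-0.44, -0.28, -1.32, 75, 0, -27.25, 1], [-0.44, -0.28, -1.32, 75, 0, -27.25, 1], [-0.44, -0.28, -1.32, 75, 0, -27.25, 1], [-0.44, -0.28, -1.32, 75, 0, -27.25, 1], [-0.44, -0.28, -1.32, 75, 0, -27.25, 1], [-0.44, -0.28, -1.32, 75, 0, -27.25, 1], [-0.44, -0.28, -1.32, 75, 0, -27.25, 1], [-0.44, -0.28, -1.32, 75, 0, -27.25, 1], [-0.44, -0.28, -1.32, 75, 0, -27.25, 1], [-0.44, -0.28, -1.32, 75, 0, -27.25, 1], [-0.44, -0.28, -1.32, 75, 0, -27.25, 1], [-0.44, -0.28, -1.32, 75, 0, -27.25, 1], [-0.44, -0.28, -1.32, 75, 0, -27.25, 1], [-0.44, -0.28, -1.32, 75, 0, -27.25, 1]]' > rows.txt && python3 steer.py rows.txt
python3 -c "
from h import *
st();rows([((.49,-.02,.165),Rt(-80)),((.49,-.02,.165),Rt(0)),((.49,-.02,.165),Rt(75))])"
```

```text
time_s: 4.8
position: [0.491, 0.0037, 0.2598]
tcp_rot: [[-0.933, -0.029, 0.358], [-0.353, 0.263, -0.898], [-0.068, -0.964, -0.256]]
force: [0.2, -0.4, -1.2]
opening: 1.001
grasp_force: 0.0
t 4.8 q [ 22.5  38.4 112.1 -82.   77.5 -26.3] g [0.4842 0.0207 0.2646] z [ 0.358 -0.898 -0.256] y [-0.029  0.263 -0.964] F [ 0.2 -0.4 -1.2] op 1.001 gf 0.0
0.0144 0.0835 0.0640 5.18 -4.05 -1.37
0.0107 0.1024 0.0515 -70.95 -3.67 23.27
0.0052 0.0942 0.0321 -142.34 -1.83 46.26
```

```bash
python3 -c "
from h import *
rows([((.49,-.02,.165),Rt(-60))])"
```

```text
0.0142 0.0897 0.0635 -13.85 -4.09 4.80
```

Converted, 0.09 m is 3.6, 0.063 m is 2.52, -13.9 degrees is -6.95.

```bash
echo '[[0.56, 3.6, 2.52, -6.95, -2, 2.4, 1], [0.56, 3.6, 2.52, -6.95, -2, 2.4, 1], [0.56, 3.6, 2.52, -6.95, -2, 2.4, 1], [0.56, 3.6, 2.52, -6.95, -2, 2.4, 1]]' > rows.txt && python3 steer.py rows.txt
python3 -c "
from h import *
st();rows([((.49,-.02,.165),Rt(75))])"
```

```text
time_s: 5.2
position: [0.5019, -0.0025, 0.172]
tcp_rot: [[-0.932, -0.055, 0.359], [-0.335, 0.513, -0.79], [-0.141, -0.856, -0.497]]
force: [0.0, -0.5, 0.6]
opening: 1.002
grasp_force: 0.0
t 5.2 q [ 17.4  39.8 114.2 -81.9  60.4 -20.7] g [0.4951 0.0125 0.1814] z [ 0.359 -0.79  -0.497] y [-0.055  0.513 -0.856] F [ 0.  -0.5  0.6] op 1.002 gf 0.0
0.0081 0.0105 0.0030 -127.11 -2.25 42.19
```

```bash
cat > kin.py <<'E'
import numpy as np
from scipy.spatial.transform import Rotation as Ro
from scipy.optimize import least_squares
D=[([52.912,30.274,82.148,0,67.689,-10.23],[.28197,.55705,.22167]),([-20.5,13.1,114.2,15,35.7,-126.6],[.4943,-.0173,.2319]),([-47.5,44.1,107.1,56.7,96.4,-159.4],[.4958,-.0012,.2478]),([22.5,38.4,112.1,-82,77.5,-26.3],[.491,.0037,.2598]),([17.4,39.8,114.2,-81.9,60.4,-20.7],[.5019,-.0025,.172])]
r=lambda a,x:Ro.from_euler(a,x,degrees=True).as_matrix()
def fk(q,P):
    # P: h,a1,d(lateral),L2,a3,L3,L6
    h,a1,d,L2,a3,L3,L6=P
    A=r('z',q[0]);p=A@[a1,d,h];A=A@r('y',q[1]);p=p+A@[0,0,L2];A=A@r('y',q[2]);p=p+A@[a3,0,L3]
    A=A@r('z',q[3])@r('y',q[4]);p=p+A@[0,0,L6];A=A@r('z',q[5]);return p,A
f=lambda P:np.concatenate([fk(q,P)[0]-p for q,p in D])
S=least_squares(f,[.25,0,.1,.35,0,.3,.2]);P=S.x
def ik(p,R,q0):
    def g(q):
        pp,A=fk(q,P);return np.r_[(pp-p)*1000,Ro.from_matrix(A.T@R).as_rotvec(degrees=True)*5]
    lo=np.array([-176.69,-43.24,12.49,-82,0,-163.58]);hi=np.array([176.69,126.21,139.97,262,151.66,163.58])
    s=least_squares(g,np.clip(q0,lo+.5,hi-.5),bounds=(lo,hi));return s.x,np.linalg.norm(s.fun)
E
python3 -c "
from kin import *
print(P.round(4),(f(P)*1000).round(1))
from rig import bot
s=bot.read_state();print(fk(s['joint_positions'],P)[1].T@s['tcp_rot'])"
```

```text
[ 2.743e-01 -2.000e-04  1.108e-01  5.880e-01  1.138e-01  3.919e-01
  3.056e-01] [ 0.2 -0.   0.2 -0.1  0.1 -0.3 -0.3  0.1  0.1  0.4  0.   0.2 -0.1  0.3
 -0.1]
[[-5.34308654e-16 -1.00000000e+00 -3.81132057e-16]
 [ 1.00000000e+00 -4.98270096e-16 -4.49980138e-16]
 [ 4.92417238e-16 -1.18492011e-16  1.00000000e+00]]
```

```bash
cat >> kin.py <<'E'
G0=np.array([.496,.135,0])
def rail(al):
    a=np.radians(al)
    if al<=90: y=-.144+.144*np.cos(a)-.022*np.sin(a); z=.022*np.cos(a)+.144*np.sin(a)
    else:
        b=a-np.pi/2; y=-.188+.022*np.cos(b)-.144*np.sin(b); z=.144*np.cos(b)+.022*np.sin(b)
    return y,z
def q_of(g,R,q0): return ik(np.array(g)+.019*R[:,2],R@r('z',-90),q0)
E
python3 - <<'E'
from kin import *; from h import Rt,cy,ez
for s in(1,-1):
  for pit in(0,10,20,30):
    for al,ths in((90,range(0,95,10)),(90,range(0,-95,-10)),(120,range(0,-75,-10)),(150,range(0,-45,-10)),(180,range(0,-35,-10)),(0,range(0,25,10))):
        y,z=rail(al);g=G0+y*cy+z*ez;q=None;last=None
        for th in ths:
            R=Rt(th,pit,s)
            c=[q_of(g,R,q0) for q0 in ([q] if q is not None else [[-20,20,110,15,40,-120],[-20,20,110,15,40,60],[-20,20,110,190,40,60],[-20,20,110,100,40,0]])]
            c=min(c,key=lambda t:t[1])
            if c[1]>1: break
            q=c[0];last=th
        print(s,pit,al,ths[-1],'reach',last,None if q is None else q.round(0))
E
```

```text
1 0 90 90 reach 90 [ -41.   63.   88.   48.  110. -159.]
1 0 90 -90 reach -90 [ 16.  62.  99. -80.  93. -18.]
1 0 120 -70 reach -70 [  6.  52. 106. -81.  72. -24.]
1 0 150 -40 reach -40 [-11.  43. 107. -70.  41. -47.]
1 0 180 -30 reach -30 [-18.  47. 106. -66.  30. -54.]
1 0 0 20 reach 20 [  -8.   45.  108.   33.   37. -132.]
1 10 90 90 reach 90 [ -44.   62.   95.   53.  104. -162.]
1 10 90 -90 reach -60 [ 12.  45. 111. -81.  61. -22.]
1 10 120 -70 reach -40 [ -5.  36. 114. -78.  37. -36.]
1 10 150 -40 reach -30 [-18.  38. 114. -77.  23. -44.]
1 10 180 -30 reach -20 [-26.  45. 112. -69.  12. -56.]
1 10 0 20 reach 20 [ -10.   44.  115.   56.   27. -155.]
1 20 90 90 reach 30 [ -36.   33.  113.   49.   50. -164.]
1 20 90 -90 reach -20 [ -8.  29. 119. -63.  15. -48.]
1 20 120 -70 reach -20 [-19.  30. 119. -65.  10. -55.]
1 20 150 -40 reach None None
1 20 180 -30 reach None None
1 20 0 20 reach 20 [-11.  46. 122.  97.  24. 163.]
1 30 90 90 reach 0 [-24.  28. 125.  88.  14. 156.]
1 30 90 -90 reach -90 [ 14.  65. 120. 249.  92.   4.]
1 30 120 -70 reach -70 [  1.  55. 127. 233.  74.  12.]
1 
[... 794 characters left out ...]
56.  27.  25.]
-1 20 90 90 reach 90 [-47.  62. 101.  59.  99.  14.]
-1 20 90 -90 reach -20 [ -8.  29. 119. -63.  15. 132.]
-1 20 120 -70 reach -20 [-19.  30. 119. -65.  10. 125.]
-1 20 150 -40 reach -10 [-31.  35. 116.  32.   8.  20.]
-1 20 180 -30 reach -30 [ -25.   49.  120.  213.   26. -160.]
-1 20 0 20 reach 20 [-11.  46. 122.  97.  24. -17.]
-1 30 90 90 reach 90 [-50.  62. 108.  65.  94.   9.]
-1 30 90 -90 reach -30 [  -5.   33.  127.  230.   26. -163.]
-1 30 120 -70 reach -50 [  -7.   44.  128.  225.   51. -164.]
-1 30 150 -40 reach -40 [ -21.   46.  128.  204.   43. -152.]
-1 30 180 -30 reach -30 [ -30.   52.  126.  186.   39. -139.]
-1 30 0 20 reach 20 [-12.  50. 129. 131.  35. -53.]
```

```bash
sed -i 's/^G0=.*/G0=np.array([.4883,.1346,0])/' kin.py; python3 - <<'E'
from h import *
T=load('top0')
for n,u in(('b',(256,408)),('c',(534,401))): print(n,atz(T,np.array(u)/1.5625-.3,.072))
G=np.array([.4883,.1346,0])
rows([(G+[0,0,.13],Rt(0,0)),(G+[0,0,.08],Rt(0,0)),(G+[0,0,.025],Rt(0,0))])
E
```

```text
b [0.35384379 0.27981727 0.072     ]
c [ 0.35815146 -0.22864685  0.072     ]
-0.0246 0.1234 -0.0829 -58.42 14.82 8.90
-0.0176 0.1662 -0.0581 -58.42 14.82 8.90
-0.0099 0.2133 -0.0307 -58.42 14.82 8.90
```

Converted, 0.1234 m is 4.936, -0.083 m is -3.32, -58.4 degrees is -29.2.

```bash
echo '[[-0.984, 4.936, -3.32, -29.2, 7.4, 4.45, 0.27], [-0.984, 4.936, -3.32, -29.2, 7.4, 4.45, 0.27], [-0.984, 4.936, -3.32, -29.2, 7.4, 4.45, 0.27], [-0.984, 4.936, -3.32, -29.2, 7.4, 4.45, 0.27], [-0.984, 4.936, -3.32, -29.2, 7.4, 4.45, 0.27], [-0.984, 4.936, -3.32, -29.2, 7.4, 4.45, 0.27], [-0.984, 4.936, -3.32, -29.2, 7.4, 4.45, 0.27], [-0.984, 4.936, -3.32, -29.2, 7.4, 4.45, 0.27], [-0.984, 4.936, -3.32, -29.2, 7.4, 4.45, 0.27], [-0.984, 4.936, -3.32, -29.2, 7.4, 4.45, 0.27], [-0.984, 4.936, -3.32, -29.2, 7.4, 4.45, 0.27], [-0.984, 4.936, -3.32, -29.2, 7.4, 4.45, 0.27]]' > rows.txt && python3 steer.py rows.txt
python3 - <<'E'
from h import *
st()
G=np.array([.4883,.1346,0])
rows([(G+[0,0,.06],Rt(0,0)),(G+[0,0,.025],Rt(0,0))])
for n in('scene','top'):
    c=grab(n,n+'1'); s=bot.read_state(); 
    print(n,proj(c,[s['position'],[.4883,.1346,.022]]))
a=cv2.imread('pics/scene1.png')[135:235,195:330];b=cv2.imread('pics/top1.png')[150:250,170:305]
cv2.imwrite('pics/v1.png',cv2.resize(np.vstack([a,b]),None,fx=3,fy=3,interpolation=cv2.INTER_CUBIC))
E
```

```text
time_s: 6.4
position: [0.4874, 0.1349, 0.1101]
tcp_rot: [[-0.996, -0.093, -0.002], [-0.093, 0.996, -0.002], [0.002, -0.002, -1.0]]
force: [0.0, 0.4, -0.9]
opening: 0.272
grasp_force: 0.0
t 6.4 q [  2.9  31.2 104.9  -0.2  44.  -92.3] g [0.4874 0.135  0.1291] z [-0.002 -0.002 -1.   ] y [-0.093  0.996 -0.002] F [ 0.   0.4 -0.9] op 0.272 gf 0.0
-0.0010 -0.0003 0.0691 -0.12 -0.13 0.08
-0.0011 -0.0002 0.1041 -0.12 -0.13 0.08
scene [[221.46226847 168.26121877]
 [223.04796457 189.08052978]]
top [[213.14106668 211.56007185]
 [216.47513662 216.2054207 ]]
```

View pics/v1.png

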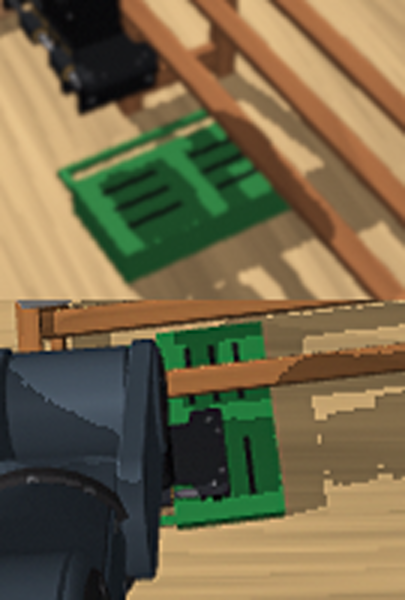

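The gripper hangs above the rail's front part. The projected rail target at crop pixel (84,162) lies on the rail, so I'll descend and close.

```bash
echo '[[-0.04, 0, 1.2, 0, 0, 0, 0.27], [-0.04, 0, 2.2, 0, 0, 0, 0.27], [-0.04, 0, 2.8, 0, 0, 0, 0.27], [-0.04, 0, 3.2, 0, 0, 0, 0.27], [-0.04, 0, 3.6, 0, 0, 0, 0.27], [-0.04, 0, 3.96, 0, 0, 0, 0.27], [-0.04, 0, 4.16, 0, 0, 0, 0.27], [-0.04, 0, 4.16, 0, 0, 0, 0.27]]' > rows.txt && python3 steer.py rows.txt
python3 -c "
from h import *
st()"
```

```text
time_s: 7.3
position: [0.4886, 0.1339, 0.0055]
tcp_rot: [[-0.996, -0.091, -0.003], [-0.091, 0.996, -0.002], [0.003, -0.002, -1.0]]
force: [-0.2, 0.2, -0.1]
opening: 0.271
grasp_force: 0.0
t 7.3 q [  2.7  42.6 107.4  -0.2  30.2 -92.3] g [0.4887 0.1339 0.0245] z [-0.003 -0.002 -1.   ] y [-0.091  0.996 -0.002] F [-0.2  0.2 -0.1] op 0.271 gf 0.0
```

```bash
echo '[[0, 0, 0, 0, 0, 0, 0], [0, 0, 0, 0, 0, 0, 0], [0, 0, 0, 0, 0, 0, 0], [0, 0, 0, 0, 0, 0, 0], [0, 0, 0, 0, 0, 0, 0], [0, 0, 0, 0, 0, 0, 0]]' > rows.txt && python3 steer.py rows.txt
cat >> h.py <<'E'
def arc(G,als,lag=lambda a:0):
    """rows for page turn, tool rigid with carrier; G grasp xy at al=0 (or given), als list of (alpha,theta)"""
    from kin import rail
    rows([(np.array([G[0],G[1],0])+rail(a)[0]*cy+(rail(a)[1]+.0025)*ez,Rt(t,0)) for a,t in als])
E
python3 - <<'E'
from h import *
st(); s=bot.read_state(); g=s['position']-.019*s['tcp_rot'][:,2]
arc(g[:2],[(a,a) for a in range(0,91,10)])
E
```

```text
time_s: 7.9
position: [0.4893, 0.1339, 0.0063]
tcp_rot: [[-0.996, -0.091, -0.001], [-0.091, 0.996, -0.002], [0.001, -0.002, -1.0]]
force: [-0.5, 0.4, 3.2]
opening: 0.127
grasp_force: 30.0
t 7.9 q [  2.7  42.5 107.3  -0.2  30.2 -92.3] g [0.4893 0.1339 0.0253] z [-0.001 -0.002 -1.   ] y [-0.091  0.996 -0.002] F [-0.5  0.4  3.2] op 0.127 gf 30.0
-0.0000 0.0000 0.0008 -0.11 -0.06 -0.04
0.0000 -0.0027 -0.0241 -10.11 -0.05 -0.04
0.0000 -0.0098 -0.0482 -20.11 -0.05 -0.05
0.0000 -0.0209 -0.0707 -30.11 -0.04 -0.05
0.0000 -0.0358 -0.0910 -40.11 -0.04 -0.05
0.0001 -0.0539 -0.1083 -50.11 -0.04 -0.06
0.0001 -0.0748 -0.1222 -60.11 -0.03 -0.06
0.0000 -0.0978 -0.1323 -70.11 -0.03 -0.07
0.0000 -0.1222 -0.1383 -80.11 -0.02 -0.07
0.0000 -0.1472 -0.1399 -90.11 -0.01 -0.07
```

```bash
python3 - <<'E'
from h import *
import re
s=open('h.py').read()
s=s.replace("rail(a)[0]*cy+(rail(a)[1]+.0025)*ez,Rt(t,0))","rail(a)[0]*cy+(rail(a)[1])*ez-.003*Rt(t,0)[:,2],Rt(t,0))")
open('h.py','w').write(s)
E
python3 - <<'E'
from h import *
s=bot.read_state(); g=s['position']-.019*s['tcp_rot'][:,2]
arc(g[:2],[(a,a) for a in range(0,91,6)])
E
```

```text
-0.0000 0.0000 0.0003 -0.11 -0.06 -0.04
-0.0000 -0.0014 -0.0147 -6.11 -0.05 -0.04
0.0000 -0.0044 -0.0295 -12.11 -0.05 -0.04
0.0000 -0.0089 -0.0439 -18.11 -0.05 -0.05
0.0000 -0.0150 -0.0577 -24.11 -0.05 -0.05
0.0000 -0.0224 -0.0708 -30.11 -0.04 -0.05
0.0000 -0.0311 -0.0831 -36.11 -0.04 -0.05
0.0000 -0.0411 -0.0944 -42.11 -0.04 -0.06
0.0000 -0.0523 -0.1046 -48.11 -0.04 -0.06
0.0001 -0.0644 -0.1136 -54.11 -0.03 -0.06
0.0000 -0.0774 -0.1212 -60.11 -0.03 -0.06
0.0000 -0.0911 -0.1275 -66.11 -0.03 -0.06
0.0000 -0.1054 -0.1323 -72.11 -0.02 -0.07
0.0000 -0.1201 -0.1355 -78.11 -0.02 -0.07
0.0000 -0.1351 -0.1373 -84.11 -0.02 -0.07
0.0000 -0.1502 -0.1374 -90.11 -0.01 -0.07
```

Careful with the scale: shifts go in units of 25 mm and turns go in units of 2 degrees. That gives: -0.0831 m is -3.324, -0.077 m is -3.08, -36 degrees is -18.

```bash
echo '[[0, -0.02, -0.28, -1.5, 0, 0, 0], [0, -0.056, -0.588, -3, 0, 0, 0], [0, -0.112, -0.884, -4.5, 0, 0, 0], [0, -0.176, -1.18, -6, 0, 0, 0], [0, -0.264, -1.468, -7.5, 0, 0, 0], [0, -0.356, -1.756, -9, 0, 0, 0], [0, -0.476, -2.032, -10.5, 0, 0, 0], [0, -0.6, -2.308, -12, 0, 0, 0], [0, -0.744, -2.572, -13.5, 0, 0, 0], [0, -0.896, -2.832, -15, 0, 0, 0], [0, -1.068, -3.08, -16.5, 0, 0, 0], [0, -1.244, -3.324, -18, 0, 0, 0], [0, -1.244, -3.324, -18, 0, 0, 0], [0, -1.244, -3.324, -18, 0, 0, 0]]' > rows.txt && python3 steer.py rows.txt
python3 - <<'E'
from h import *
st()
for n in('scene','top'): grab(n,n+'2')
a=cv2.imread('pics/scene2.png')[100:250,180:330];b=cv2.imread('pics/top2.png')[120:270,150:300]
cv2.imwrite('pics/v2.png',cv2.resize(np.hstack([a,b]),None,fx=2.6,fy=2.6,interpolation=cv2.INTER_CUBIC))
E
```

```text
time_s: 9.3
position: [0.4921, 0.1025, 0.0886]
tcp_rot: [[-0.996, -0.072, -0.054], [-0.09, 0.808, 0.582], [0.002, 0.585, -0.811]]
force: [0.6, -0.7, -1.0]
opening: 0.126
grasp_force: 30.0
t 9.3 q [ -20.9   40.   106.    38.2   58.1 -143.6] g [0.4932 0.0915 0.104 ] z [-0.054  0.582 -0.811] y [-0.072  0.808  0.585] F [ 0.6 -0.7 -1. ] op 0.126 gf 30.0
```

View pics/v2.png

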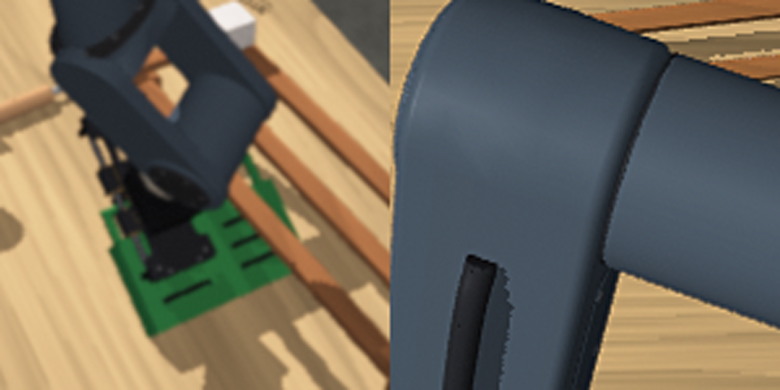

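The carrier is tilting with its right edge still on the bench (crop 150,330), and the wrist is clear of the shelf. I'll continue the arc.

```bash
python3 - <<'E'
from h import *
arc((.4893,.1339),[(a,a) for a in range(36,75,6)])
from kin import *
q=bot.read_state()['joint_positions']
for a in range(36,80,6):
    y,z=rail(a);R=Rt(a,0);q,e=q_of(np.array([.4893,.1339,0])+y*cy+z*ez-.003*R[:,2],R,q);print(a,q.round(),round(e,2))
E
```

```text
-0.0003 0.0003 -0.0007 -0.20 -0.07 -0.09
-0.0003 -0.0012 -0.0157 -6.20 -0.07 -0.10
-0.0003 -0.0042 -0.0305 -12.20 -0.06 -0.10
-0.0003 -0.0087 -0.0449 -18.20 -0.06 -0.11
-0.0003 -0.0148 -0.0587 -24.20 -0.05 -0.11
-0.0003 -0.0222 -0.0719 -30.20 -0.05 -0.11
-0.0003 -0.0310 -0.0841 -36.20 -0.04 -0.12
36 [ -21.   40.  106.   38.   58. -144.] 0.0
42 [ -24.   41.  105.   40.   64. -147.] 0.0
48 [ -28.   43.  103.   41.   71. -150.] 0.0
54 [ -30.   45.  102.   42.   77. -153.] 0.0
60 [ -33.   47.  100.   43.   82. -155.] 0.0
66 [ -35.   50.   98.   44.   88. -156.] 0.0
72 [ -37.   53.   96.   45.   94. -157.] 0.0
78 [ -39.   56.   93.   45.  100. -158.] 0.0
```

Continue to 60°.

Converted, -0.058 m is -2.32, -0.051 m is -2.04, -6 degrees is -3.

```bash
echo '[[0, -0.02, -0.28, -1.5, 0, 0, 0], [0, -0.056, -0.6, -3, 0, 0, 0], [0, -0.112, -0.896, -4.5, 0, 0, 0], [0, -0.176, -1.192, -6, 0, 0, 0], [0, -0.264, -1.48, -7.5, 0, 0, 0], [0, -0.356, -1.768, -9, 0, 0, 0], [0, -0.476, -2.04, -10.5, 0, 0, 0], [0, -0.6, -2.32, -12, 0, 0, 0], [0, -0.6, -2.32, -12, 0, 0, 0]]' > rows.txt && python3 steer.py rows.txt
python3 - <<'E'
from h import *
st()
for n in('scene','top'): grab(n,n+'3')
a=cv2.imread('pics/scene3.png')[90:270,160:400];b=cv2.imread('pics/top3.png')[120:300,150:390]
cv2.imwrite('pics/v3.png',cv2.resize(np.vstack([a,b]),None,fx=1.65,fy=1.65,interpolation=cv2.INTER_CUBIC))
# predicted corners of open-side right edge & base right edge & rail ends for rigid al=60
from kin import rail
c=load('scene3');o=np.array([.558,.141,0]);piv=o-.144*cy
for al in(50,60,70):
    a=np.radians(al)
    def X(ox,oy,oz): # own coords; at al=0 world: y=-oy, z=.044-oz rel pivot oy=.055,oz=.044
        y,z=.055-oy,.044-oz
        return piv+ox*cx+(y*np.cos(a)-z*np.sin(a))*cy+(y*np.sin(a)+z*np.cos(a))*ez
    P=[X(-.1,.055,.044),X(-.1,.055,0),X(-.1,-.055,0),X(-.1,-.055,.044),X(-.097,-.089,.022)]
    print(al,((proj(c,P)-[160,90])*1.65).round().tolist())
E
```

```text
time_s: 10.3
position: [0.495, 0.0579, 0.1281]
tcp_rot: [[-0.996, -0.042, -0.082], [-0.092, 0.495, 0.864], [0.005, 0.868, -0.496]]
force: [-0.8, 1.5, 4.1]
opening: 0.127
grasp_force: 30.0
t 10.3 q [ -33.1   47.5   99.9   43.2   82.7 -154.6] g [0.4966 0.0415 0.1375] z [-0.082  0.864 -0.496] y [-0.042  0.495  0.868] F [-0.8  1.5  4.1] op 0.127 gf 30.0
50 [[127.0, 229.0], [137.0, 232.0], [115.0, 172.0], [107.0, 171.0], [106.0, 152.0]]
60 [[127.0, 229.0], [138.0, 236.0], [121.0, 178.0], [111.0, 172.0], [112.0, 156.0]]
70 [[127.0, 229.0], [139.0, 240.0], [127.0, 185.0], [115.0, 176.0], [119.0, 162.0]]
```

View pics/v3.png

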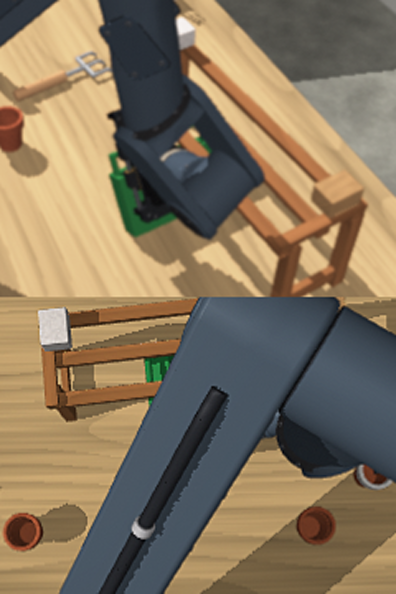

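The scene view shows the carrier at about 60° as planned: its front face runs from (112,155) to (130,235). The wide wrist fork (215,200) would come too near the shelf if I rolled further, though. I'll lower the carrier back down and regrasp with the tool pitched so the wrist stays further from the shelf.

```bash
python3 - <<'E'
from h import *
arc((.4893,.1339),[(a,a) for a in range(60,-1,-6)])
E
```

```text
-0.0012 -0.0009 -0.0012 0.05 -0.15 -0.18
-0.0013 -0.0010 0.0139 6.05 -0.16 -0.17
-0.0013 -0.0028 0.0289 12.05 -0.17 -0.17
-0.0014 -0.0061 0.0436 18.05 -0.18 -0.16
-0.0014 -0.0109 0.0579 24.05 -0.19 -0.15
-0.0015 -0.0172 0.0716 30.05 -0.20 -0.14
-0.0015 -0.0249 0.0846 36.05 -0.20 -0.13
-0.0016 -0.0339 0.0967 42.05 -0.21 -0.12
-0.0016 -0.0442 0.1078 48.05 -0.22 -0.11
-0.0017 -0.0555 0.1178 54.05 -0.23 -0.10
-0.0018 -0.0678 0.1265 60.05 -0.23 -0.09
```

Converted, 0.1277 m is 5.108, 0.1234 m is 4.936, 3 degrees is 1.5.

```bash
echo '[[0, 0, 0.3, 1.5, 0, 0, 0], [0, 0, 0.6, 3, 0, 0, 0], [0, -0.04, 0.904, 4.5, 0, 0, 0], [0, -0.076, 1.2, 6, 0, 0, 0], [0, -0.14, 1.5, 7.5, 0, 0, 0], [0, -0.208, 1.792, 9, 0, 0, 0], [0, -0.304, 2.08, 10.5, 0, 0, 0], [0, -0.4, 2.36, 12, 0, 0, 0], [0, -0.52, 2.64, 13.5, 0, 0, 0], [0, -0.652, 2.912, 15, 0, 0, 0], [0, -0.8, 3.172, 16.5, 0, 0, 0], [0, -0.96, 3.432, 18, 0, 0, 0], [0, -1.14, 3.68, 19.5, 0, 0, 0], [0, -1.32, 3.916, 21, 0, 0, 0], [0, -1.52, 4.14, 22.5, 0, 0, 0], [0, -1.732, 4.36, 24, 0, 0, 0], [0, -1.96, 4.56, 25.5, 0, 0, 0], [0, -2.184, 4.76, 27, 0, 0, 0], [0, -2.428, 4.936, 28.5, 0, 0, 0], [0, -2.676, 5.108, 30, 0, 0, 0]]' > rows.txt && python3 steer.py rows.txt
python3 -c "
from h import *
st()"
```

```text
time_s: 12.4
position: [0.489, 0.1347, 0.0055]
tcp_rot: [[-0.996, -0.092, 0.0], [-0.092, 0.996, -0.004], [-0.0, -0.004, -1.0]]
force: [-2.2, 5.0, 12.2]
opening: 0.128
grasp_force: 30.0
t 12.4 q [  2.9  42.6 107.4  -0.4  30.  -92. ] g [0.489  0.1347 0.0245] z [ 0.    -0.004 -1.   ] y [-0.092  0.996 -0.004] F [-2.2  5.  12.2] op 0.128 gf 30.0
```

```bash
echo '[[0, 0, 0, 0, 0, 0, 0], [0, 0, 0, 0, 0, 0, 0.24], [0, 0, 0, 0, 0, 0, 0.27], [0, 0, 0, 0, 0, 0, 0.27]]' > rows.txt && python3 steer.py rows.txt
python3 - <<'E'
from h import *
st()
s=bot.read_state(); g=s['position']-.019*s['tcp_rot'][:,2]
from kin import *
# reach scan for pitch 8..14, alpha->theta
for pit in(6,8,10,12):
    q=np.array(s['joint_positions']);o=[]
    for al,th in[(0,0),(20,20),(40,40),(60,60),(75,75),(85,80)]:
        y,z=rail(al);R=Rt(th,pit);q,e=q_of(np.r_[g[:2],0]+y*cy+z*ez,R,q);o.append((th,round(e,1),q[3:].round()))
    print(pit,o)
    for th in(0,-40,-60,-70):
        y,z=rail(90);R=Rt(th,pit);qq,e=q_of(np.r_[g[:2],0]+y*cy+z*ez,R,[0,40,105,-60,40,-60]);print('   ',th,round(e,1),qq.round())
rows([(g+[0,0,.028],Rt(0,0)),(g+[0,0,.028],Rt(0,10)),(g,Rt(0,10)),(g,Rt(-8,10))])
E
```

```text
time_s: 12.8
position: [0.4891, 0.1335, 0.0056]
tcp_rot: [[-0.996, -0.091, -0.001], [-0.091, 0.996, -0.001], [0.001, -0.001, -1.0]]
force: [-0.2, -0.0, -0.6]
opening: 0.251
grasp_force: 0.0
t 12.8 q [  2.7  42.6 107.4  -0.2  30.1 -92.4] g [0.4891 0.1335 0.0246] z [-0.001 -0.001 -1.   ] y [-0.091  0.996 -0.001] F [-0.2 -0.  -0.6] op 0.251 gf 0.0
6 [(0, np.float64(0.0), array([  1.,  20., -94.])), (20, np.float64(0.0), array([  38.,   35., -138.])), (40, np.float64(0.0), array([  46.,   57., -153.])), (60, np.float64(0.0), array([  48.,   78., -159.])), (75, np.float64(0.0), array([  49.,   93., -161.])), (80, np.float64(0.0), array([  48.,   98., -161.]))]
    0 0.0 [ -18.   28.  109.    4.   38. -116.]
    -40 0.0 [  5.  36. 110. -63.  46. -43.]
    -60 0.0 [ 12.  45. 109. -76.  63. -26.]
    -70 0.0 [ 15.  51. 108. -80.  73. -21.]
8 [(0, np.float64(0.0), array([  1.,  17., -94.])), (20, np.float64(0.0), array([  42.,   33., -142.])), (40, np.float64(0.0), array([  49.,   56., -156.])), (60, np.float64(0.0), array([  50.,   77., -160.])), (75, np.float64(0.0), array([  50.,   92., -1
[... 705 characters left out ...]
4 [ 15.  50. 109. -82.  71. -19.]
12 [(0, np.float64(0.0), array([  4.,  10., -97.])), (20, np.float64(0.0), array([  52.,   29., -152.])), (40, np.float64(0.0), array([  54.,   53., -161.])), (60, np.float64(0.7), array([  53.,   75., -164.])), (75, np.float64(1.3), array([  53.,   89., -164.])), (80, np.float64(0.0), array([  52.,   95., -163.]))]
    0 0.0 [ -19.   27.  113.   10.   29. -123.]
    -40 0.0 [  4.  35. 115. -73.  41. -33.]
    -60 6.7 [ 12.  45. 112. -82.  61. -21.]
    -70 16.9 [ 15.  50. 109. -82.  71. -19.]
0.0000 -0.0000 -0.0280 -0.07 -0.07 -0.08
-0.0033 -0.0000 -0.0283 -0.08 -10.07 -0.07
-0.0033 0.0000 -0.0003 -0.08 -10.07 -0.07
-0.0033 -0.0026 -0.0005 7.90 -10.06 -0.76
```

Converted, -0.0026 m is -0.104, -0.0013 m is -0.052, -8 degrees is -4.

```bash
echo '[[-0.052, 0, 0, 0, -2, 0, 0.27], [-0.104, 0, 0, 0, -4, 0, 0.27], [-0.104, 0, 0, 0, -4, 0, 0.27], [-0.104, 0, 0, 0, -4, 0, 0], [-0.104, 0, 0, 0, -4, 0, 0], [-0.104, 0, 0, 0, -4, 0, 0], [-0.104, 0, 0, 0, -4, 0, 0]]' > rows.txt && python3 steer.py rows.txt
sed -i 's/def arc(G,als,lag=lambda a:0)/def arc(G,als,pit=8,k=.003)/; s/-.003\*Rt(t,0)\[:,2\],Rt(t,0))/-k*Rt(t,pit)[:,2],Rt(t,pit))/' h.py
python3 - <<'E'
from h import *
st(); s=bot.read_state(); g=s['position']-.019*s['tcp_rot'][:,2]
arc(g[:2],[(a,a) for a in range(0,91,5)])
E
```

```text
time_s: 13.5
position: [0.4927, 0.1339, 0.0055]
tcp_rot: [[-0.986, -0.091, 0.138], [-0.091, 0.996, 0.011], [-0.139, -0.002, -0.99]]
force: [0.9, -1.0, -0.7]
opening: 0.128
grasp_force: 30.0
t 13.5 q [  2.5  42.  113.    0.9  17.  -93.6] g [0.4901 0.1337 0.0243] z [ 0.138  0.011 -0.99 ] y [-0.091  0.996 -0.002] F [ 0.9 -1.  -0.7] op 0.128 gf 30.0
0.0003 0.0000 -0.0007 -0.12 -0.02 -0.03
-0.0014 -0.0011 -0.0131 -5.07 -0.02 0.67
-0.0031 -0.0033 -0.0253 -10.02 -0.01 1.37
-0.0048 -0.0065 -0.0374 -14.97 -0.01 2.06
-0.0065 -0.0108 -0.0491 -19.92 -0.01 2.76
-0.0081 -0.0162 -0.0603 -24.87 -0.01 3.45
-0.0096 -0.0225 -0.0711 -29.83 -0.01 4.15
-0.0110 -0.0297 -0.0813 -34.78 -0.00 4.84
-0.0124 -0.0378 -0.0908 -39.73 -0.00 5.54
-0.0136 -0.0467 -0.0996 -44.68 0.00 6.23
-0.0147 -0.0563 -0.1076 -49.63 0.00 6.93
-0.0157 -0.0666 -0.1148 -54.58 0.00 7.62
-0.0166 -0.0775 -0.1210 -59.53 0.01 8.32
-0.0174 -0.0889 -0.1262 -64.48 0.01 9.02
-0.0180 -0.1008 -0.1305 -69.44 0.01 9.71
-0.0184 -0.1129 -0.1337 -74.39 0.01 10.41
-0.0187 -0.1253 -0.1358 -79.34 0.01 11.10
-0.0189 -0.1378 -0.1369 -84.29 0.02 11.80
-0.0189 -0.1504 -0.1369 -89.24 0.02 12.50
```

Converted, -0.1358 m is -5.432, -0.1337 m is -5.348, -15 degrees is -7.5.

```bash
echo '[[-0.04, -0.02, -0.26, -1.25, 0, 0.15, 0], [-0.068, -0.044, -0.524, -2.5, 0, 0.35, 0], [-0.136, -0.132, -1.012, -5, 0, 0.7, 0], [-0.204, -0.26, -1.496, -7.5, 0, 1.05, 0], [-0.272, -0.432, -1.964, -9.95, 0, 1.4, 0], [-0.336, -0.648, -2.412, -12.45, 0, 1.725, 0], [-0.396, -0.9, -2.844, -14.9, 0, 2.075, 0], [-0.452, -1.188, -3.252, -17.4, 0, 2.42, 0], [-0.508, -1.512, -3.632, -19.85, 0, 2.77, 0], [-0.556, -1.868, -3.984, -22.35, 0, 3.115, 0], [-0.6, -2.252, -4.304, -24.8, 0, 3.465, 0], [-0.64, -2.664, -4.592, -27.3, 0, 3.81, 0], [-0.676, -3.1, -4.84, -29.75, 0, 4.16, 0], [-0.708, -3.556, -5.048, -32.25, 0, 4.5, 0], [-0.732, -4.032, -5.22, -34.7, 0, 4.85, 0], [-0.748, -4.516, -5.348, -37.2, 0, 5.2, 0], [-0.76, -5.012, -5.432, -39.65, 0, 5.55, 0], [-0.76, -5.012, -5.432, -39.65, 0, 5.55, 0]]' > rows.txt && python3 steer.py rows.txt
python3 - <<'E'
from h import *
st()
arc((.4901,.1337),[(80,80),(85,85),(90,90)])
for n in('scene','top'): grab(n,n+'4')
a=cv2.imread('pics/scene4.png')[90:290,170:370];b=cv2.imread('pics/top4.png')[100:300,180:380]
cv2.imwrite('pics/v4.png',cv2.resize(np.hstack([a,b]),None,fx=2,fy=2,interpolation=cv2.INTER_CUBIC))
c=load('scene4');o=np.array([.558,.141,0]);piv=o-.144*cy
for al in(70,80,90):
    a=np.radians(al)
    def X(ox,oy,oz):
        y,z=.055-oy,.044-oz
        return piv+ox*cx+(y*np.cos(a)-z*np.sin(a))*cy+(y*np.sin(a)+z*np.cos(a))*ez
    P=[X(-.1,.055,.044),X(-.1,.055,0),X(-.1,-.055,0),X(-.1,-.055,.044),X(.1,.055,0),X(.1,-.055,0)]
    print(al,((proj(c,P)-[170,90])*2).round().tolist())
E
```

```text
time_s: 15.3
position: [0.5036, 0.0076, 0.1429]
tcp_rot: [[-0.999, -0.014, 0.052], [0.049, 0.166, 0.985], [-0.022, 0.986, -0.165]]
force: [0.2, 1.0, 5.0]
opening: 0.125
grasp_force: 30.0
t 15.3 q [ -42.2   56.8   97.6   50.3   96.9 -161.6] g [ 0.5026 -0.0111  0.146 ] z [ 0.052  0.985 -0.165] y [-0.014  0.166  0.986] F [0.2 1.  5. ] op 0.125 gf 30.0
-0.0001 0.0003 0.0017 0.37 0.15 -0.14
-0.0019 -0.0007 -0.0107 -4.58 0.15 0.56
-0.0036 -0.0028 -0.0230 -9.53 0.16 1.26
70 [[134.0, 278.0], [148.0, 291.0], [134.0, 225.0], [120.0, 213.0], [266.0, 238.0], [257.0, 173.0]]
80 [[134.0, 278.0], [149.0, 295.0], [141.0, 236.0], [126.0, 219.0], [266.0, 242.0], [265.0, 183.0]]
90 [[134.0, 278.0], [149.0, 299.0], [149.0, 248.0], [133.0, 227.0], [266.0, 246.0], [272.0, 195.0]]
```

View pics/v4.png

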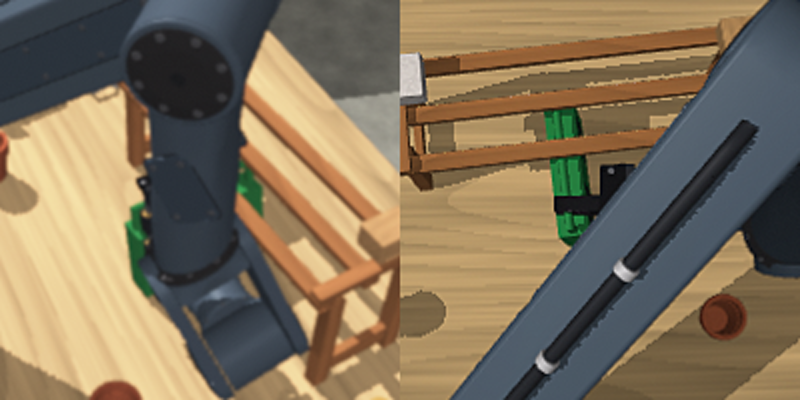

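Converted, -0.0265 m is -1.06, -0.0247 m is -0.988, -5 degrees is -2.5.

```bash
echo '[[-0.04, -0.02, -0.24, -1.25, 0, 0.15, 0], [-0.072, -0.04, -0.496, -2.5, 0, 0.35, 0], [-0.104, -0.06, -0.74, -3, 0, 0.4, 0], [-0.14, -0.12, -0.988, -3, 0, 0.4, 0], [-0.14, -0.18, -1.06, -3, 0, 0.4, 0], [-0.14, -0.18, -1.06, -3, 0, 0.4, 0]]' > rows.txt && python3 steer.py rows.txt
python3 - <<'E'
from h import *
st()
for n in('scene','top'): grab(n,n+'5')
E
```

```text
time_s: 16.0
position: [0.5055, -0.0178, 0.1433]
tcp_rot: [[-0.999, -0.006, 0.048], [0.048, 0.069, 0.996], [-0.01, 0.998, -0.069]]
force: [0.5, -0.3, 0.8]
opening: 0.126
grasp_force: 30.0
t 16.0 q [ -44.2   60.1   94.2   50.1  102.9 -161.1] g [ 0.5045 -0.0368  0.1446] z [ 0.048  0.996 -0.069] y [-0.006  0.069  0.998] F [ 0.5 -0.3  0.8] op 0.126 gf 30.0
```

```bash
echo '[[0, -0.06, -0.04, 0, 0, 0, 0], [0, -0.12, -0.08, 0, 0, 0, 0], [0, -0.12, -0.08, 0, 0, 0, 0]]' > rows.txt && python3 steer.py rows.txt
python3 -c "
from h import *
st()"
```

```text
time_s: 16.4
position: [0.5056, -0.0196, 0.1431]
tcp_rot: [[-0.999, -0.007, 0.049], [0.049, 0.062, 0.997], [-0.01, 0.998, -0.062]]
force: [1.5, -0.8, 9.4]
opening: 0.13
grasp_force: 30.0
t 16.4 q [ -44.3   60.4   94.    50.2  103.3 -161.2] g [ 0.5046 -0.0386  0.1442] z [ 0.049  0.997 -0.062] y [-0.007  0.062  0.998] F [ 1.5 -0.8  9.4] op 0.13 gf 30.0
```

```bash
echo '[[0, 0.1, 0.04, 0, 0, 0, 0], [0, 0.1, 0.04, 0, 0, 0, 0.13], [0, 0.1, 0.04, 0, 0, 0, 0.14], [0, 0.1, 0.04, 0, 0, 0, 0.15], [0, 0.1, 0.04, 0, 0, 0, 0.17], [0, 0.1, 0.04, 0, 0, 0, 0.2], [0, 0.1, 0.04, 0, 0, 0, 0.23], [0, 0.1, 0.04, 0, 0, 0, 0.26], [0, 0.1, 0.04, 0, 0, 0, 0.28], [0, 0.1, 0.04, 0, 0, 0, 0.28]]' > rows.txt && python3 steer.py rows.txt
python3 - <<'E'
from h import *
st()
for n in('scene','top'): grab(n,n+'6')
s=bot.read_state();R=s['tcp_rot']
a=cv2.imread('pics/scene6.png')[90:290,170:370];b=cv2.imread('pics/top6.png')[100:300,180:380]
cv2.imwrite('pics/v6.png',cv2.resize(np.hstack([a,b]),None,fx=2,fy=2,interpolation=cv2.INTER_CUBIC))
E
```

```text
time_s: 17.4
position: [0.5052, -0.0186, 0.1423]
tcp_rot: [[-0.999, -0.005, 0.048], [0.047, 0.069, 0.996], [-0.008, 0.998, -0.069]]
force: [0.7, -0.7, -0.3]
opening: 0.272
grasp_force: 0.0
t 17.4 q [ -44.3   60.3   94.2   50.   102.9 -161.1] g [ 0.5043 -0.0375  0.1436] z [ 0.048  0.996 -0.069] y [-0.005  0.069  0.998] F [ 0.7 -0.7 -0.3] op 0.272 gf 0.0
```

View pics/v6.png

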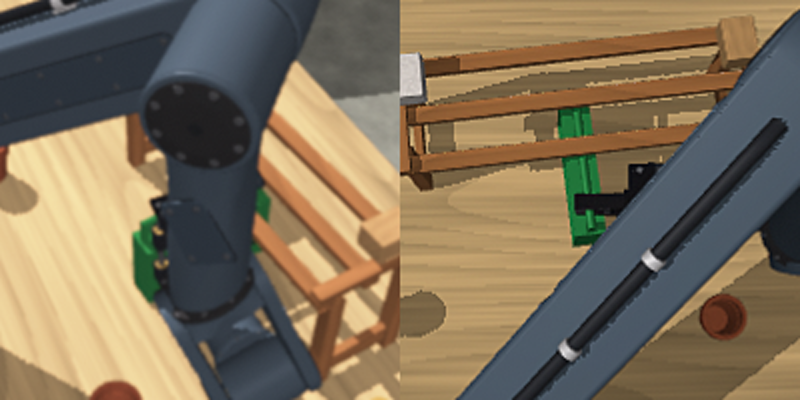

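Top and scene views show the carrier standing on its side and released, its front end at (587,243). I'll rotate the loose fingers around the rail to lean the other way.

```bash
python3 - <<'E'
from h import *
from kin import *
RL=np.array([.5048,-.0355,.1441])
q=bot.read_state()['joint_positions']
for th in range(80,-63,-20):
    R=Rt(th,8);q,e=q_of(RL-.003*R[:,2],R,q);print(th,q.round(),round(e,2))
for al in range(90,181,10):
    y0,z0=rail(90);y,z=rail(al);R=Rt(-60+al-90,8);q,e=q_of(RL+(y-y0)*cy+(z-z0)*ez-.003*R[:,2],R,q);print('al',al,q.round(),round(e,2))
rows([(RL-.003*Rt(t,8)[:,2],Rt(t,8)) for t in range(86,10,-8)])
E
```

```text
80 [ -44.   57.   95.   49.   99. -161.] 0.0
60 [ -42.   47.   99.   44.   84. -158.] 0.0
40 [ -37.   38.  103.   38.   67. -153.] 0.0
20 [ -29.   31.  107.   28.   51. -142.] 0.0
0 [ -19.   27.  110.    6.   35. -118.] 0.0
-20 [ -7.  29. 112. -35.  32. -74.] 0.0
-40 [  4.  35. 112. -66.  44. -40.] 0.0
-60 [ 12.  45. 110. -79.  62. -24.] 0.0
al 90 [ 12.  45. 110. -79.  62. -24.] 0.0
al 100 [  5.  39. 112. -76.  51. -30.] 0.0
al 110 [ -2.  35. 113. -71.  41. -41.] 0.0
al 120 [-10.  32. 113. -58.  31. -58.] 0.0
al 130 [-19.  32. 111. -36.  26. -84.] 0.0
al 140 [ -26.   33.  109.  -10.   27. -114.] 0.0
al 150 [ -33.   35.  106.    9.   33. -135.] 0.0
al 160 [ -38.   39.  102.   20.   41. -148.] 0.0
al 170 [ -42.   44.   98.   25.   50. -155.] 0.0
al 180 [ -46.   50.   93.   29.   59. -159.] 0.0
-0.0004 0.0006 -0.0010 0.01 0.00 -0.06
-0.0004 -0.0016 -0.0011 7.93 -0.00 -1.17
-0.0005 -0.0038 -0.0016 15.85 -0.00 -2.29
-0.0006 -0.0059 -0.0023 23.77 -0.01 -3.40
-0.0007 -0.0078 -0.0033 31.70 -0.01 -4.51
-0.0009 -0.0096 -0.0046 39.62 -0.02 -5.62
-0.0011 -0.0112 -0.0061 47.54 -0.02 -6.74
-0.0014 -0.0126 -0.0079 55.46 -0.02 -7.85
-0.0016 -0.0137 -0.0098 63.39 -0.03 -8.96
-0.0019 -0.0145 -0.0118 71.31 -0.03 -10.07
```

```bash
echo '[[0, 0, -0.04, 0, 0, 0, 0.24], [0, -0.04, -0.04, 2, 0, -0.3, 0.24], [0, -0.064, -0.044, 4, 0, -0.55, 0.24], [0, -0.108, -0.052, 6, 0, -0.85, 0.24], [-0.008, -0.152, -0.064, 7.9, 0, -1.15, 0.24], [-0.008, -0.196, -0.076, 9.9, 0, -1.4, 0.24], [-0.012, -0.236, -0.092, 11.9, 0, -1.7, 0.24], [-0.016, -0.276, -0.112, 13.85, 0, -2, 0.24], [-0.02, -0.312, -0.132, 15.85, 0, -2.25, 0.24], [-0.024, -0.348, -0.16, 17.85, 0, -2.55, 0.24], [-0.028, -0.384, -0.184, 19.8, 0, -2.8, 0.24], [-0.032, -0.416, -0.216, 21.8, 0, -3.1, 0.24], [-0.036, -0.448, -0.244, 23.75, 0, -3.35, 0.24], [-0.04, -0.476, -0.28, 25.75, 0, -3.65, 0.24], [-0.044, -0.504, -0.316, 27.75, 0, -3.95, 0.24], [-0.048, -0.528, -0.352, 29.7, 0, -4.2, 0.24], [-0.056, -0.548, -0.392, 31.7, 0, -4.5, 0.24], [-0.064, -0.568, -0.432, 33.7, 0, -4.75, 0.24], [-0.072, -0.58, -0.472, 35.65, 0, -5, 0.24], [-0.072, -0.58, -0.472, 35.65, 0, -5, 0.24]]' > rows.txt && python3 steer.py rows.txt
python3 - <<'E'
from h import *
st(); 
RL=np.array([.5048,-.0355,.1441]);s=bot.read_state();print((s['tcp_rot'].T@(RL-s['position'])).round(4))
rows([(RL-.003*Rt(t,8)[:,2],Rt(t,8)) for t in range(14,-63,-8)])
E
```

```text
time_s: 19.5
position: [0.5056, -0.0297, 0.1294]
tcp_rot: [[-0.989, -0.091, 0.114], [-0.06, 0.966, 0.252], [-0.134, 0.243, -0.961]]
force: [-0.4, -0.1, -0.0]
opening: 0.242
grasp_force: 0.0
t 19.5 q [ -26.1   29.2  107.9   22.8   45.7 -136.9] g [ 0.5035 -0.0345  0.1477] z [ 0.114  0.252 -0.961] y [-0.091  0.966  0.243] F [-0.4 -0.1 -0. ] op 0.242 gf 0.0
[-0.0008 -0.0019 -0.0157]
-0.0008 -0.0020 0.0003 0.06 -0.12 0.11
-0.0008 -0.0042 0.0002 7.98 -0.11 -1.00
-0.0009 -0.0063 -0.0003 15.91 -0.10 -2.10
-0.0010 -0.0084 -0.0010 23.83 -0.09 -3.21
-0.0011 -0.0104 -0.0021 31.75 -0.08 -4.32
-0.0013 -0.0121 -0.0034 39.68 -0.07 -5.42
-0.0015 -0.0137 -0.0049 47.60 -0.06 -6.53
-0.0017 -0.0151 -0.0066 55.52 -0.05 -7.64
-0.0020 -0.0162 -0.0085 63.45 -0.04 -8.75
-0.0023 -0.0170 -0.0105 71.37 -0.03 -9.86
```

Converted, -0.001 m is -0.04, -0.0168 m is -0.672, 74 degrees is 37.

```bash
echo '[[0, -0.08, 0, 2, 0, -0.25, 0.24], [-0.004, -0.14, 0.008, 4, 0, -0.55, 0.24], [-0.004, -0.192, 0, 6, 0, -0.8, 0.24], [-0.008, -0.24, -0.012, 7.95, 0, -1.1, 0.24], [-0.008, -0.28, -0.024, 9.95, 0, -1.35, 0.24], [-0.012, -0.32, -0.04, 11.9, 0, -1.65, 0.24], [-0.012, -0.36, -0.06, 13.9, 0, -1.9, 0.24], [-0.016, -0.4, -0.084, 15.85, 0, -2.2, 0.24], [-0.02, -0.432, -0.108, 17.85, 0, -2.45, 0.24], [-0.024, -0.468, -0.136, 19.85, 0, -2.75, 0.24], [-0.028, -0.5, -0.164, 21.8, 0, -3, 0.24], [-0.032, -0.532, -0.196, 23.8, 0, -3.3, 0.24], [-0.036, -0.56, -0.228, 25.75, 0, -3.55, 0.24], [-0.04, -0.588, -0.264, 27.75, 0, -3.85, 0.24], [-0.048, -0.612, -0.3, 29.75, 0, -4.15, 0.24], [-0.052, -0.632, -0.34, 31.7, 0, -4.4, 0.24], [-0.056, -0.648, -0.38, 33.7, 0, -4.7, 0.24], [-0.064, -0.664, -0.42, 35.7, 0, -4.95, 0.24], [-0.072, -0.672, -0.46, 37, 0, -5.1, 0.24], [-0.072, -0.672, -0.46, 37, 0, -5.1, 0.24]]' > rows.txt && python3 steer.py rows.txt
python3 - <<'E'
from h import *
st(); 
RL=np.array([.5048,-.0355,.1441]);s=bot.read_state();print((s['tcp_rot'].T@(RL-s['position'])).round(4))
for n in('scene','top'): grab(n,n+'7')
a=cv2.imread('pics/scene7.png')[110:310,190:390];b=cv2.imread('pics/top7.png')[120:280,200:360]
cv2.imwrite('pics/v7.png',np.hstack([cv2.resize(a,(400,400),interpolation=cv2.INTER_CUBIC),cv2.resize(b,(400,400),interpolation=cv2.INTER_CUBIC)]))
T=load('top7');S=load('scene7')
P=np.array([RL-.027*cx,RL+.167*cx])
print(((proj(S,P)-[190,110])*2).round(),((proj(T,P)-[200,120])*2.5).round())
E
```

```text
time_s: 21.5
position: [0.5081, -0.0506, 0.1346]
tcp_rot: [[-0.976, -0.046, 0.213], [-0.208, 0.487, -0.848], [-0.065, -0.872, -0.485]]
force: [0.2, -0.2, 0.3]
opening: 0.243
grasp_force: 0.0
t 21.5 q [ 12.1  45.5 110.1 -78.8  63.  -23.4] g [ 0.5041 -0.0345  0.1438] z [ 0.213 -0.848 -0.485] y [-0.046  0.487 -0.872] F [ 0.2 -0.2  0.3] op 0.243 gf 0.0
[-0.0005 -0.0008 -0.0182]
[[105. 182.]
 [226. 130.]] [[187. 230.]
 [167.  62.]]
```

View pics/v7.png

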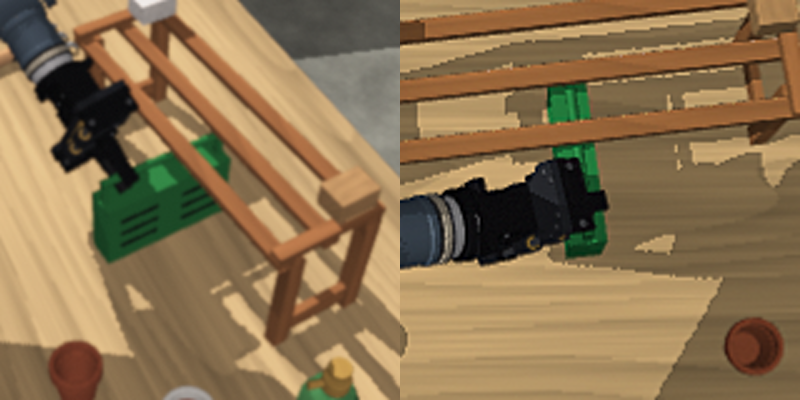

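The carrier stands on its side with its slotted base facing right and the rail between the fingers at scene crop (120,180). I'll close on it.

```bash
echo '[[0, 0, 0, 0, 0, 0, 0.2], [0, 0, 0, 0, 0, 0, 0.16], [0, 0, 0, 0, 0, 0, 0.1], [0, 0, 0, 0, 0, 0, 0], [0, 0, 0, 0, 0, 0, 0], [0, 0, 0, 0, 0, 0, 0]]' > rows.txt && python3 steer.py rows.txt
cat >> h.py <<'E'
def arc2(als,RL,k,pit,th0):
    from kin import rail
    y0,z0=rail(90)
    rows([(RL+(rail(a)[0]-y0)*cy+(rail(a)[1]-z0)*ez-k*Rt(a-90+th0,pit)[:,2],Rt(a-90+th0,pit)) for a in als])
E
python3 - <<'E'
from h import *
st(); s=bot.read_state();R=s['tcp_rot'];print(Ro.from_matrix(Rt(0,8).T@R).as_rotvec(degrees=True))
th=-np.degrees(np.arcsin(np.dot(R[:,1],ez)))
g=s['position']-.019*R[:,2]; 
# assume rail z=.144 -> solve position along tool z
k=(.1440-g[2])/R[2,2]; print('k',k,'th',th)
k=0.002
arc2(range(90,181,6),g+k*R[:,2],k,8,-th if th>0 else th)
E
```

```text
time_s: 22.2
position: [0.5085, -0.0506, 0.1363]
tcp_rot: [[-0.976, -0.043, 0.215], [-0.208, 0.488, -0.848], [-0.068, -0.872, -0.485]]
force: [0.8, -0.0, 0.7]
opening: 0.13
grasp_force: 30.0
t 22.2 q [ 12.1  45.3 110.2 -78.9  63.  -23.3] g [ 0.5044 -0.0345  0.1455] z [ 0.215 -0.848 -0.485] y [-0.043  0.488 -0.872] F [ 0.8 -0.   0.7] op 0.13 gf 30.0
[60.1257492   0.08398305 -8.2603708 ]
k 0.0031095414895809886 th 60.69024904936209
-0.0000 0.0000 -0.0000 -0.02 -0.16 -0.11
0.0016 -0.0070 0.0123 -5.96 -0.15 0.71
0.0034 -0.0126 0.0252 -11.90 -0.15 1.54
0.0052 -0.0169 0.0387 -17.84 -0.14 2.37
0.0071 -0.0197 0.0525 -23.79 -0.13 3.20
0.0091 -0.0210 0.0665 -29.73 -0.13 4.02
0.0110 -0.0209 0.0806 -35.67 -0.12 4.85
0.0129 -0.0192 0.0946 -41.61 -0.11 5.68
0.0148 -0.0161 0.1084 -47.56 -0.10 6.51
0.0167 -0.0116 0.1218 -53.50 -0.09 7.34
0.0185 -0.0057 0.1346 -59.44 -0.09 8.17
0.0202 0.0016 0.1467 -65.38 -0.08 8.99
0.0217 0.0101 0.1580 -71.33 -0.07 9.82
0.0232 0.0197 0.1684 -77.27 -0.06 10.65
0.0245 0.0304 0.1777 -83.21 -0.05 11.48
0.0256 0.0420 0.1859 -89.15 -0.04 12.31
```

Careful with the scale: shifts go in units of 25 mm and turns go in units of 2 degrees. That gives: 0.1346 m is 5.384, 0.1282 m is 5.128, 2 degrees is 1.

```bash
echo '[[0.032, -0.144, 0.244, -1.5, 0, 0.2, 0], [0.064, -0.28, 0.492, -3, 0, 0.4, 0], [0.1, -0.4, 0.748, -4.5, 0, 0.6, 0], [0.136, -0.504, 1.008, -5.95, 0, 0.8, 0], [0.172, -0.596, 1.276, -7.45, 0, 1, 0], [0.208, -0.676, 1.548, -8.95, 0, 1.2, 0], [0.244, -0.736, 1.824, -10.4, 0, 1.45, 0], [0.284, -0.788, 2.1, -11.9, 0, 1.65, 0], [0.324, -0.82, 2.38, -13.4, 0, 1.85, 0], [0.364, -0.84, 2.66, -14.85, 0, 2.05, 0], [0.4, -0.844, 2.94, -16.35, 0, 2.25, 0], [0.44, -0.836, 3.224, -17.85, 0, 2.45, 0], [0.48, -0.808, 3.504, -19.3, 0, 2.65, 0], [0.516, -0.768, 3.784, -20.8, 0, 2.85, 0], [0.556, -0.712, 4.06, -22.3, 0, 3.1, 0], [0.592, -0.644, 4.336, -23.8, 0, 3.3, 0], [0.632, -0.56, 4.604, -25.25, 0, 3.5, 0], [0.668, -0.464, 4.872, -26.75, 0, 3.7, 0], [0.704, -0.352, 5.128, -28.25, 0, 3.9, 0], [0.74, -0.228, 5.384, -29.7, 0, 4.1, 0]]' > rows.txt && python3 steer.py rows.txt
python3 - <<'E'
from h import *
st()
s=bot.read_state();R=s['tcp_rot'];RL=np.array([.5044,-.0345,.1455])+.002*np.array([.215,-.848,-.485])
from kin import rail
y0,z0=rail(90)
rows([(RL+(rail(a)[0]-y0)*cy+(rail(a)[1]-z0)*ez-.002*Rt(0,8)[:,2],Rt(0,8)) for a in range(150,181,5)])
for n in('scene','top'): grab(n,n+'8')
E
```

```text
time_s: 24.2
position: [0.5195, -0.1715, 0.0744]
tcp_rot: [[-0.986, -0.091, 0.138], [-0.091, 0.996, 0.003], [-0.138, -0.01, -0.99]]
force: [-0.7, -0.3, -1.4]
opening: 0.128
grasp_force: 30.0
t 24.2 q [ -32.5   35.3  106.1    8.2   32.2 -134.5] g [ 0.5169 -0.1715  0.0932] z [ 0.138  0.003 -0.99 ] y [-0.091  0.996 -0.01 ] F [-0.7 -0.3 -1.4] op 0.128 gf 30.0
-0.0002 0.0004 -0.0004 -0.59 -0.06 0.02
0.0012 -0.0070 0.0099 -0.59 -0.06 0.02
0.0027 -0.0135 0.0207 -0.59 -0.06 0.02
0.0043 -0.0190 0.0321 -0.59 -0.06 0.02
0.0059 -0.0235 0.0438 -0.59 -0.06 0.02
0.0076 -0.0269 0.0560 -0.59 -0.06 0.02
0.0093 -0.0292 0.0683 -0.59 -0.06 0.02
```

```bash
echo '[[0.024, -0.14, 0.2, 0, 0, 0, 0], [0.048, -0.28, 0.396, 0, 0, 0, 0], [0.08, -0.412, 0.612, 0, 0, 0, 0], [0.108, -0.54, 0.828, 0, 0, 0, 0], [0.14, -0.652, 1.056, 0, 0, 0, 0], [0.172, -0.76, 1.284, 0, 0, 0, 0]]' > rows.txt && python3 steer.py rows.txt
python3 -c "
from h import *
st()"
```

```text
time_s: 24.9
position: [0.5215, -0.1904, 0.0417]
tcp_rot: [[-0.986, -0.091, 0.138], [-0.091, 0.996, 0.001], [-0.138, -0.012, -0.99]]
force: [-0.6, -1.2, -0.2]
opening: 0.127
grasp_force: 30.0
t 24.9 q [ -34.1   39.2  105.7    9.3   28.9 -137.3] g [ 0.5189 -0.1904  0.0605] z [ 0.138  0.001 -0.99 ] y [-0.091  0.996 -0.012] F [-0.6 -1.2 -0.2] op 0.127 gf 30.0
```

Converted, 0.0362 m is 1.448, -0.0102 m is -0.408.

```bash
echo '[[0.032, -0.092, 0.232, 0, 0, 0, 0], [0.064, -0.18, 0.468, 0, 0, 0, 0], [0.096, -0.248, 0.712, 0, 0, 0, 0], [0.132, -0.316, 0.956, 0, 0, 0, 0], [0.164, -0.36, 1.2, 0, 0, 0, 0], [0.2, -0.408, 1.42, 0, 0, 0, 0], [0.2, -0.408, 1.448, 0, 0, 0, 0], [0.2, -0.408, 1.448, 0, 0, 0, 0]]' > rows.txt && python3 steer.py rows.txt
python3 - <<'E'
from h import *
st()
for n in('scene','top'): grab(n,n+'9')
a=cv2.imread('pics/scene9.png')[110:310,190:390];b=cv2.imread('pics/top9.png')[120:280,200:360]
cv2.imwrite('pics/v9.png',np.hstack([cv2.resize(a,(400,400),interpolation=cv2.INTER_CUBIC),cv2.resize(b,(400,400),interpolation=cv2.INTER_CUBIC)]))
E
```

```text
time_s: 25.7
position: [0.5222, -0.2009, 0.0056]
tcp_rot: [[-0.986, -0.091, 0.138], [-0.091, 0.996, 0.001], [-0.137, -0.012, -0.99]]
force: [-1.8, -0.0, 0.3]
opening: 0.127
grasp_force: 30.0
t 25.7 q [ -35.    43.3  105.5   10.8   25.2 -139.9] g [ 0.5195 -0.2009  0.0244] z [ 0.138  0.001 -0.99 ] y [-0.091  0.996 -0.012] F [-1.8 -0.   0.3] op 0.127 gf 30.0
```

View pics/v9.png

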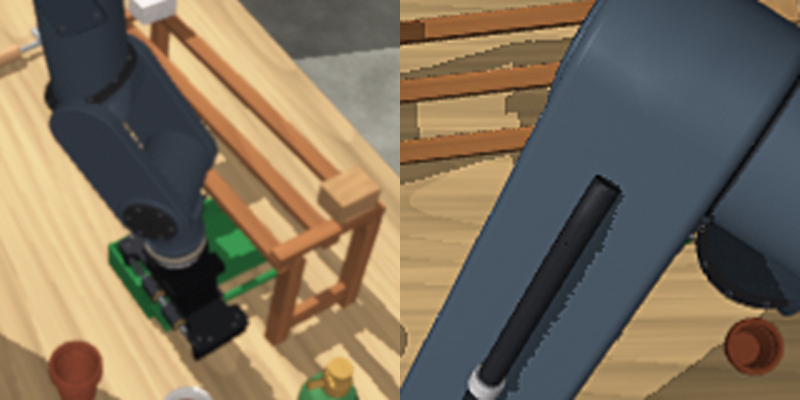

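The scene view shows the carrier open side up, front corner at (115,255), with the rail held on its right. I'll release and lift away.

```bash
echo '[[0, 0, 0, 0, 0, 0, 0.15], [0, 0, 0, 0, 0, 0, 0.2], [0, 0, 0, 0, 0, 0, 0.25], [0, 0, 0, 0, 0, 0, 0.25], [0, 0, -0.6, 0, 0, 0, 0.25], [0, 0, -1.2, 0, 0, 0, 0.25], [0, 0, -2.4, 0, 0, 0, 0.25], [0, 0, -4, 0, 0, 0, 0.25], [0, 0, -5.6, 0, 0, 0, 0.25], [0, 0, -7.2, 0, 0, 0, 0.25], [0, 0, -8, 0, 0, 0, 0.25], [0, 0, -8, 0, 0, 0, 0.25]]' > rows.txt && python3 steer.py rows.txt
python3 - <<'E'
from h import *
from kin import *
st()
q0=bot.read_state()['joint_positions']
# pot grasp candidates: straddle rim wall? list feasible yaw options, tool down
for psi in range(-180,180,30):
    y=np.array([np.cos(np.radians(psi)),np.sin(np.radians(psi)),0]);z=-ez;R=np.column_stack([np.cross(y,z),y,z])
    q,e=q_of([.447,-.344,.06],R,q0)
    print(psi,q.round(),round(e,1))
E
```

```text
time_s: 27.0
position: [0.4962, -0.2025, 0.2088]
tcp_rot: [[-0.985, -0.09, 0.146], [-0.092, 0.996, -0.005], [-0.145, -0.019, -0.989]]
force: [0.5, -0.3, 0.4]
opening: 0.251
grasp_force: 0.0
t 27.0 q [ -36.9   21.6  101.6    6.2   50.  -135.9] g [ 0.4934 -0.2023  0.2276] z [ 0.146 -0.005 -0.989] y [-0.09   0.996 -0.019] F [ 0.5 -0.3  0.4] op 0.251 gf 0.0
-180 [ -46.   43.  116.  -63.    5. -164.] 103.9
-150 [ -44.   43.  117.  -82.    5. -164.] 120.3
-120 [ -33.   45.  116.  -82.   14. -164.] 209.5
-90 [ -21.   47.  116.  -82.   25. -164.] 320.9
-60 [-49.  41.  99.  -0.  40.  11.] 0.0
-30 [-49.  41.  99.   0.  40. -19.] 0.0
0 [-49.  41.  99.   0.  40. -49.] 0.0
30 [-49.  41.  99.   0.  40. -79.] 0.0
60 [ -49.   41.   99.    0.   40. -109.] 0.0
90 [ -49.   41.   99.    0.   40. -139.] 0.0
120 [ -47.   41.   98.   -3.   40. -164.] 13.0
150 [ -41.   42.  105.  -26.   28. -164.] 78.4
```

```bash
python3 - <<'E'
from h import *
from kin import *
T,S=load('top0'),load('scene0')
f=lambda u,v:(u/1.5625-.2,v/1.5625-.2)
print('mister cap',tri([T,S],[f(634,262),f(563,458)]))
q=bot.read_state()['joint_positions']
for pit in(10,15,20):
  for s in(1,-1):
    for p in([.447,-.344,.062],[.447,-.344,.19],[.53,-.11,.2],[.53,-.11,.066]):
        R=Rt(0,pit,s);c=[q_of(np.array(p)-.011*R[:,2],R,q0) for q0 in(q,[-48,41,99,0,40,35],[-30,41,99,180,20,35])];qq,e=min(c,key=lambda t:t[1]);print(pit,s,p,qq.round(),round(e,1))
E
python3 - <<'E'
from h import *
for n in('top','scene'): grab(n,n+'10')
E
```

```text
mister cap (array([ 0.59593832, -0.40525034,  0.15554071]), [np.float64(0.0009218742866348593), np.float64(0.0009218742866348385)])
10 1 [0.447, -0.344, 0.062] [ -54.   38.  104.   16.   34. -162.] 0.0
10 1 [0.447, -0.344, 0.19] [ -54.   26.   99.   11.   50. -156.] 0.0
10 1 [0.53, -0.11, 0.2] [ -27.   23.  103.    7.   46. -127.] 0.0
10 1 [0.53, -0.11, 0.066] [ -27.   37.  109.   12.   27. -132.] 0.0
10 -1 [0.447, -0.344, 0.062] [-54.  38. 104.  16.  34.  18.] 0.0
10 -1 [0.447, -0.344, 0.19] [-54.  26.  99.  11.  50.  24.] 0.0
10 -1 [0.53, -0.11, 0.2] [-27.  23. 103.   7.  46.  53.] 0.0
10 -1 [0.53, -0.11, 0.066] [-27.  37. 109.  12.  27.  48.] 0.0
15 1 [0.447, -0.344, 0.062] [ -54.   38.  105.   19.   32. -164.] 17.4
15 1 [0.447, -0.344, 0.19] [ -56.   26.  101.   18.   47. -163.] 0.0
15 1 [0.53, -0.11, 0.2] [ -28.   22.  107.   13.   40. -133.] 0.0
15 1 [0.53, -0.11, 0.066] [ -28.   36.  112.   24.   20. -145.] 0.0
15 -1 [0.447, -0.344, 0.062] [-56.  38. 106.  26.  31.   6.] 0.0
15 -1 [0.447, -0.344, 0.19] [-56.  26. 101.  18.  47.  17.] 0.0
15 -1 [0.53, -0.11, 0.2] [-28.  22. 107.  13.  40.  47.] 0.0
15 -1 [0.53, -0.11, 0.066] [-28.  36. 112.  24.  20.  35.] 0.0
20 1 [0.447, -0.344, 0.062] [-60.  39. 111.  46.  28. 164.] 11.8
20 1 [0.447, -0.344, 0.19] [ -56.   25.  102.   21.   45. -164.] 17.9
20 1 [0.53, -0.11, 0.2] [ -30.   21.  110.   21.   34. -141.] 0.0
20 1 [0.53, -0.11, 0.066] [ -29.   36.  115.   42.   16. -164.] 4.3
20 -1 [0.447, -0.344, 0.062] [-59.  39. 109.  39.  29.  -8.] 0.0
20 -1 [0.447, -0.344, 0.19] [-59.  25. 104.  26.  45.   8.] 0.0
20 -1 [0.53, -0.11, 0.2] [-30.  21. 110.  21.  34.  39.] 0.0
20 -1 [0.53, -0.11, 0.066] [-30.  37. 116.  47.  16.  11.] 0.0
```

```bash
cat >> h.py <<'E'
def Ryaw(psi,p):
    "tool y at angle psi deg, lean p"
    Z=Ro.from_euler('z',psi-90-np.degrees(PSI),degrees=True).as_matrix(); return Z@Rt(0,p)
E
python3 - <<'E'
from h import *
from kin import *
q=bot.read_state()['joint_positions']
for R,p in((Ryaw(60,17),[.447,-.344,.15]),(Ryaw(60,17),[.447,-.344,.062]),(Rt(0,17),[.53,-.11,.2]),(Rt(0,17),[.53,-.11,.066])):
    q,e=q_of(np.array(p)-.011*R[:,2],R,q);print(q.round(),round(e,2))
R=Ryaw(60,17);P=np.array([.447,-.344,0])
rows([(P+[0,0,.062+h]-.011*R[:,2],R) for h in(.12,.06,0)])
E
```

```text
[ -52.   28.  108.   13.   29. -123.] 0.0
[ -52.   38.  111.   23.   17. -133.] 0.0
[ -29.   21.  108.   16.   37. -136.] 0.0
[ -29.   36.  114.   32.   18. -153.] 0.0
0.0623 -0.1389 0.0240 6.89 -8.48 34.55
0.0707 -0.1381 0.0834 6.89 -8.48 34.55
0.0790 -0.1373 0.1428 6.89 -8.48 34.55
```

```bash
echo '[[2.492, -5.56, 0.96, 3.45, -4.25, 17.25, 1], [2.492, -5.56, 0.96, 3.45, -4.25, 17.25, 1], [2.492, -5.56, 0.96, 3.45, -4.25, 17.25, 1], [2.492, -5.56, 0.96, 3.45, -4.25, 17.25, 1], [2.492, -5.56, 0.96, 3.45, -4.25, 17.25, 1], [2.492, -5.56, 0.96, 3.45, -4.25, 17.25, 1], [2.492, -5.56, 0.96, 3.45, -4.25, 17.25, 1]]' > rows.txt && python3 steer.py rows.txt
python3 - <<'E'
from h import *
st()
R=Ryaw(60,17);P=np.array([.447,-.344,0])
rows([(P+[0,0,.062+h]-.011*R[:,2],R) for h in(.12,.06,0)])
for n in('top','scene'): grab(n,n+'11')
a=cv2.imread('pics/top11.png')[130:255,215:340];b=cv2.imread('pics/scene11.png')[170:370,210:410]
cv2.imwrite('pics/v11.png',np.hstack([cv2.resize(a,(400,400),interpolation=cv2.INTER_CUBIC),cv2.resize(b,(400,400),interpolation=cv2.INTER_CUBIC)]))
T=load('top11')
C=np.array([.580,-.106,0])
P=[C+x*cx+y*cy+z*ez for x,y,z in((-.1,-.055,.044),(-.1,.055,.044),(.1,.055,.044),(.1,-.055,.044),(-.097,-.089,.022),(.097,-.089,.022))]
print(((proj(T,P)-[215,130])*3.2).round().tolist(), ((proj(load('scene11'),P)-[210,170])*2).round().tolist())
E
```

```text
time_s: 27.8
position: [0.4489, -0.3447, 0.1721]
tcp_rot: [[-0.83, 0.498, 0.251], [0.477, 0.867, -0.143], [-0.289, 0.001, -0.957]]
force: [-0.3, 0.5, -0.7]
opening: 0.802
grasp_force: 0.0
t 27.8 q [ -52.4   24.7  106.5   11.5   33.8 -121.2] g [ 0.4442 -0.342   0.1903] z [ 0.251 -0.143 -0.957] y [0.498 0.867 0.001] F [-0.3  0.5 -0.7] op 0.802 gf 0.0
-0.0010 -0.0004 -0.0020 0.08 -0.20 0.09
0.0164 -0.0004 0.0554 0.08 -0.20 0.09
0.0337 -0.0005 0.1129 0.08 -0.20 0.09
[[327.0, 270.0], [210.0, 282.0], [185.0, 80.0], [297.0, 69.0], [357.0, 267.0], [328.0, 75.0]] [[112.0, 179.0], [70.0, 122.0], [190.0, 69.0], [235.0, 120.0], [127.0, 207.0], [246.0, 147.0]]
```

View pics/v11.png

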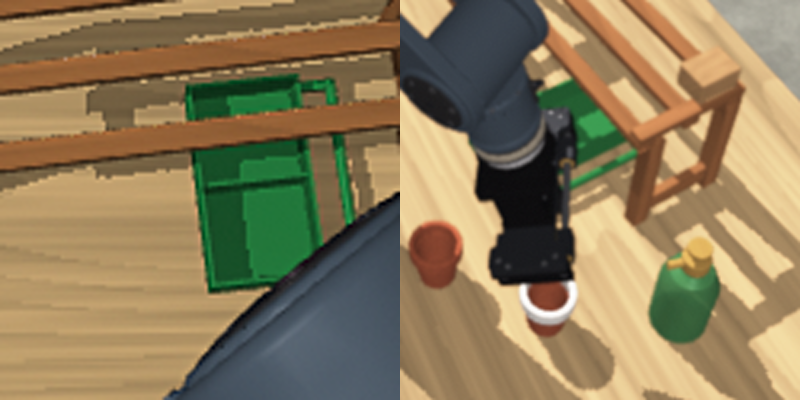

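The top view shows the carrier flat with the open side up: front-left corner at (209,290), back corners at (187,85) and (298,75). Scene shows the gripper above the white pot at (548,295). Next I'll grasp the pot.

```bash
echo '[[0, 0, 0, 0, 0, 0, 1], [0, 0, 0, 0, 0, 0, 1], [0.32, 0, 1.08, 0, 0, 0, 1], [0.656, 0, 2.216, 0, 0, 0, 1], [0.96, 0, 3.2, 0, 0, 0, 1], [1.2, 0, 4, 0, 0, 0, 1], [1.348, 0, 4.52, 0, 0, 0, 1], [1.348, 0, 4.52, 0, 0, 0, 1], [1.348, 0, 4.52, 0, 0, 0, 0.6], [1.348, 0, 4.52, 0, 0, 0, 0.4], [1.348, 0, 4.52, 0, 0, 0, 0.4], [1.348, 0, 4.52, 0, 0, 0, 0.4], [1.348, 0, 4.52, 0, 0, 0, 0.4]]' > rows.txt && python3 steer.py rows.txt
python3 - <<'E'
from h import *
st()
s=bot.read_state();R=s['tcp_rot'];p=s['position']
a=p-.008*R[:,2];print('rim pt',a)
h0=p[2]-.0
R2=Rt(0,17)
def T(x,y,z): # tcp target
    return (np.array([x,y,z])-.019*R2[:,2]+.0,R2)
off=lambda R:(p-a) # tcp relative to pot axis point in tool frame
o=R.T@(p-np.array([.447,-.344,a[2]]))
print('o',o)
rows([((p+[0,0,.10])-.019*R[:,2],R)]+[(np.array([.520,-.113,a[2]+h])+R2@o-.019*R2[:,2],R2) for h in(.10,.05,.02,.004)])
E
```

```text
time_s: 29.2
position: [0.4504, -0.3464, 0.0564]
tcp_rot: [[-0.828, 0.499, 0.254], [0.477, 0.866, -0.147], [-0.293, -0.001, -0.956]]
force: [-0.4, 0.5, 4.5]
opening: 0.749
grasp_force: 30.0
t 29.2 q [ -52.3   37.4  110.8   22.1   17.1 -132.7] g [ 0.4456 -0.3436  0.0746] z [ 0.254 -0.147 -0.956] y [ 0.499  0.866 -0.001] F [-0.4  0.5  4.5] op 0.749 gf 30.0
rim pt [ 0.44836106 -0.34519463  0.06407077]
o [-0.00169752 -0.00035522  0.00852141]
-0.0293 -0.0001 -0.0956 0.00 0.00 0.00
0.0210 0.2389 -0.1113 -10.37 0.05 -33.67
0.0356 0.2390 -0.0635 -10.37 0.05 -33.67
0.0444 0.2390 -0.0348 -10.37 0.05 -33.67
0.0491 0.2390 -0.0195 -10.37 0.05 -33.67
```

Converted, 0.239 m is 9.56, 0.215 m is 8.6, -10 degrees is -5.

```bash
echo '[[-0.24, 0, -0.76, 0, 0, 0, 0.4], [-0.588, 0, -1.92, 0, 0, 0, 0.4], [-1.172, 0, -3.824, 0, 0, 0, 0.4], [-0.972, 0.96, -3.92, -0.5, 0, -1.7, 0.4], [-0.772, 1.92, -3.98, -1.05, 0, -3.35, 0.4], [-0.572, 2.88, -4.04, -1.55, 0, -5, 0.4], [-0.372, 3.84, -4.1, -2.05, 0, -6.75, 0.4], [-0.168, 4.8, -4.14, -2.6, 0, -8.4, 0.4], [0.032, 5.72, -4.2, -3.1, 0, -10.1, 0.4], [0.236, 6.68, -4.26, -3.65, 0, -11.8, 0.4], [0.44, 7.64, -4.32, -4.15, 0, -13.5, 0.4], [0.64, 8.6, -4.4, -4.65, 0, -15.15, 0.4], [0.84, 9.56, -4.452, -5.2, 0, -16.85, 0.4], [0.84, 9.56, -4.452, -5.2, 0, -16.85, 0.4], [0.84, 9.56, -4.452, -5.2, 0, -16.85, 0.4]]' > rows.txt && python3 steer.py rows.txt
python3 - <<'E'
from h import *
st()
s=bot.read_state();R2=Rt(0,17);o=np.array([-.0017,-.00036,.0085])
rows([(np.array([.520,-.113,.0641+h])+R2@o-.019*R2[:,2],R2) for h in(.10,.05,.02,.004,.002)])
for n in('top','scene'): grab(n,n+'12')
a=cv2.imread('pics/top12.png')[130:255,215:340];b=cv2.imread('pics/scene12.png')[120:270,210:360]
cv2.imwrite('pics/v12.png',np.hstack([cv2.resize(a,(400,400),interpolation=cv2.INTER_CUBIC),cv2.resize(b,(400,400),interpolation=cv2.INTER_CUBIC)]))
E
```

```text
time_s: 30.7
position: [0.5234, -0.112, 0.1556]
tcp_rot: [[-0.952, -0.093, 0.29], [-0.089, 0.996, 0.029], [-0.291, 0.002, -0.957]]
force: [-0.3, -0.1, -1.1]
opening: 0.741
grasp_force: 30.0
t 30.7 q [ -29.8   24.8  111.    18.8   31.7 -140.1] g [ 0.5179 -0.1125  0.1738] z [ 0.29   0.029 -0.957] y [-0.093  0.996  0.002] F [-0.3 -0.1 -1.1] op 0.741 gf 30.0
-0.0008 -0.0011 -0.0006 0.15 -0.06 0.05
0.0137 -0.0012 0.0472 0.15 -0.06 0.05
0.0225 -0.0012 0.0759 0.15 -0.06 0.05
0.0271 -0.0013 0.0912 0.15 -0.06 0.05
0.0277 -0.0013 0.0931 0.15 -0.06 0.05
```

View pics/v12.png

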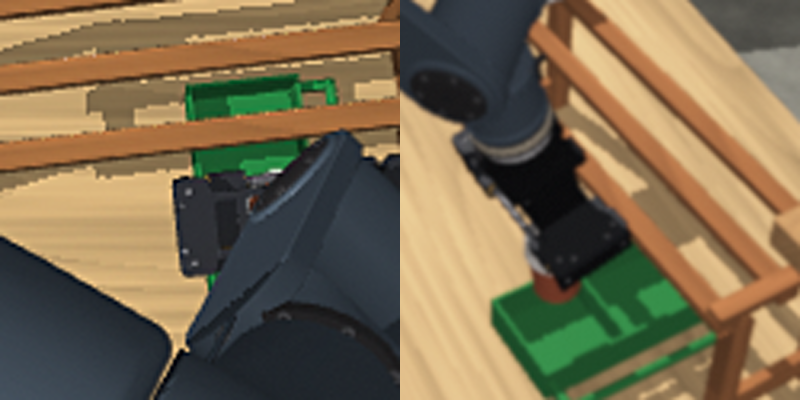

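The pot hangs upright over the front bay (scene 560,290). Lowering it slowly now.

```bash
echo '[[0.16, -0.02, 0.56, 0, 0, 0, 0.4], [0.36, -0.04, 1.24, 0, 0, 0, 0.4], [0.548, -0.04, 1.888, 0, 0, 0, 0.4], [0.68, -0.04, 2.32, 0, 0, 0, 0.4], [0.8, -0.04, 2.72, 0, 0, 0, 0.4], [0.9, -0.04, 3.036, 0, 0, 0, 0.4], [0.96, -0.04, 3.24, 0, 0, 0, 0.4], [1.02, -0.04, 3.44, 0, 0, 0, 0.4], [1.06, -0.04, 3.56, 0, 0, 0, 0.4], [1.084, -0.04, 3.62, 0, 0, 0, 0.4], [1.084, -0.04, 3.62, 0, 0, 0, 0.4]]' > rows.txt && python3 steer.py rows.txt
python3 -c "
from h import *
st()"
```

```text
time_s: 31.9
position: [0.5243, -0.1131, 0.0613]
tcp_rot: [[-0.952, -0.093, 0.291], [-0.088, 0.996, 0.029], [-0.292, 0.002, -0.956]]
force: [0.3, 0.9, -1.3]
opening: 0.748
grasp_force: 30.0
t 31.9 q [ -29.9   35.9  114.6   32.7   18.3 -155.3] g [ 0.5188 -0.1136  0.0795] z [ 0.291  0.029 -0.956] y [-0.093  0.996  0.002] F [ 0.3  0.9 -1.3] op 0.748 gf 30.0
```

Converted, 0.0003 m is 0.012, 0.0012 m is 0.048.

```bash
echo '[[0.008, 0, 0.028, 0, 0, 0, 0.4], [0.012, 0, 0.048, 0, 0, 0, 0.4], [0.012, 0, 0.048, 0, 0, 0, 0.4]]' > rows.txt && python3 steer.py rows.txt
python3 -c "
from h import *
st()"
```

```text
time_s: 32.2
position: [0.5246, -0.1131, 0.0604]
tcp_rot: [[-0.952, -0.093, 0.291], [-0.088, 0.996, 0.029], [-0.293, 0.002, -0.956]]
force: [-0.4, 0.4, -0.2]
opening: 0.745
grasp_force: 30.0
t 32.2 q [ -29.8   36.   114.6   33.    18.2 -155.6] g [ 0.5191 -0.1137  0.0786] z [ 0.291  0.029 -0.956] y [-0.093  0.996  0.002] F [-0.4  0.4 -0.2] op 0.745 gf 30.0
```

```bash
echo '[[0, 0, 0, 0, 0, 0, 0.77], [0, 0, 0, 0, 0, 0, 0.8], [0, 0, 0, 0, 0, 0, 0.85], [0, 0, 0, 0, 0, 0, 0.9], [0, 0, 0, 0, 0, 0, 1], [0, 0, 0, 0, 0, 0, 1], [0, 0, -0.4, 0, 0, 0, 1], [0, 0, -1.2, 0, 0, 0, 1], [0, 0, -2.4, 0, 0, 0, 1], [-0.8, 0, -4, 0, 0, 0, 1], [-2, 0, -6, 0, 0, 0, 1], [-2, 0, -7.6, 0, 0, 0, 1], [-2, 2, -8, 0, 0, 0, 1], [-2, 4, -8, 0, 0, 0, 1], [-2, 6, -8, 0, 0, 0, 1], [-2, 8, -8, 0, 0, 0, 1], [-2, 10, -8, 0, 0, 0, 1], [-2, 12, -8, 0, 0, 0, 1], [-2, 12, -8, 0, 0, 0, 1]]' > rows.txt && python3 steer.py rows.txt
python3 - <<'E'
from h import *
st()
for n in('top','scene'): grab(n,n+'13')
a=cv2.imread('pics/top13.png')[100:290,120:420];b=cv2.imread('pics/scene13.png')[130:330,210:410]
cv2.imwrite('pics/v13.png',np.hstack([cv2.resize(a,(450,285),interpolation=cv2.INTER_CUBIC),cv2.resize(b,(285,285),interpolation=cv2.INTER_CUBIC)]))
T,S=load('top13'),load('scene13')
r=[]
for c in(T,S):
    h=cv2.cvtColor(c['color'],cv2.COLOR_RGB2HSV);m=((h[...,1]<45)&(h[...,2]>120)).astype(np.uint8)
    k,l,s,ce=cv2.connectedComponentsWithStats(m)
    w=proj(c,[[.52,-.113,.07]])[0];i=1+np.argmin(np.linalg.norm(ce[1:]-w,axis=1));print(s[i],w);r.append((s[i][0]+s[i][2]/2-.5,s[i][1]+s[i][3]/2-.5))
print(tri([T,S],r))
E
```

```text
time_s: 34.1
position: [0.4839, 0.1896, 0.2673]
tcp_rot: [[-0.951, -0.101, 0.291], [-0.096, 0.995, 0.033], [-0.293, 0.003, -0.956]]
force: [-0.0, -0.4, 0.3]
opening: 1.002
grasp_force: 0.0
t 34.1 q [  9.6  12.8 105.8  -1.4  44.3 -85.3] g [0.4784 0.189  0.2855] z [ 0.291  0.033 -0.956] y [-0.101  0.995  0.003] F [-0.  -0.4  0.3] op 1.002 gf 0.0
[288 191  22  22 130] [298.67488387 201.65759272]
[256 224  25  23 300] [268.42868076 233.55529785]
(array([ 0.52034212, -0.1129241 ,  0.06414355]), [np.float64(0.001307944919978756), np.float64(0.001307944919978729)])
```

View pics/v13.png

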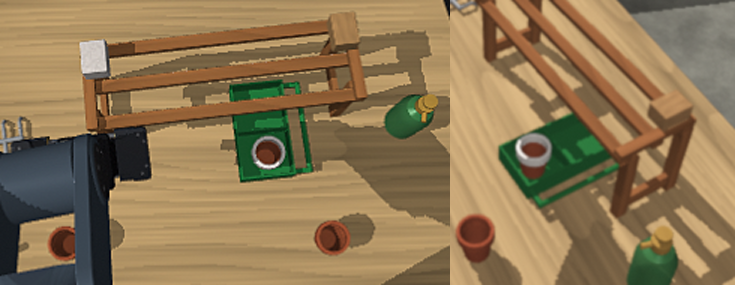

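The pot stands upright in the front bay (top 267,153), measured at (0.520, -0.113). The carrier lies flat under the shelf and the robot is clear of everything, so I'll hand in.

```bash
python3 -c "
from rig import bot
print(bot.hand_in())"
```

```text
the job is handed in; nothing more can be done
None
```

I turned the carrier open side up under the shelf, stood the white-rimmed pot upright in its front bay, let go, and handed the job in at about 34 s; the hand-in gave no verdict, but the last pictures showed everything in place and the arm clear.

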